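# Stand the crimp chart on its folding leg

### The arm

A 7-joint arm with a two-finger parallel gripper is mounted at the origin on the work surface. World frame = base frame: x ahead of the robot, y to its left, z up, the work surface at z = 0. Lengths are in m, angles in rad, forces in N, time in s.
With the tool pointing down it reaches from about 0.425 to 0.825 m from the base axis. Payload 3.6 kg.
Tool frame: the origin (TCP) lies at the centre of the arm's flange, where the gripper is bolted on; the fingertips stand 173 mm ahead of it and the grasp point (between the pads) lies 155 mm ahead of it; z points along the fingers, y is the direction in which the jaws open and shut (so a half turn about z gives the same grasp; the last joint's range is limited). The gripper opens to 85 mm and grips with 20 to 120 N. Pads are 22 mm wide; open, the fingers measure 114 mm over their backs; the gripper's body (76 mm by 85 mm) begins 54 mm behind the grasp point. The pads swing forward as they close: fully open they stand 13 mm farther back than shut.
Start: joints at [-1.355, 0.615, -0.013, 1.423, 0.008, 1.103, -0.04], TCP at [0.156, 0.631, 0.405] pointing down, gripper open.
Joint ranges: [-3.12, 3.12], [-0.3, 2.06], [-1.34, 1.32], [0.26, 2.42], [-1.36, 4.5], [0.01, 1.98], [-2.84, 2.84]. Speed limits (rad/s): [2.79, 2.79, 3.14, 3.14, 3.14, 3.14, 3.14].

### API

Orientations are given as a unit quaternion [w, x, y, z].
In Python, from workcell import get_state, capture, sign_off gives the robot as it stands.
- The arm moves only by the tool jog_arm, never from a script. Its argument "rows" is one flat list of numbers, 6 for each row, row after row: the shift along the tool's x, y, z in mm, then the turn, a rotation vector about the tool's x, y, z in degrees. A call has 1 to 5 rows; each row shifts and turns the pose as measured when the row begins, along the tool's axes as they then stand; what a row does not reach is not made up. A row lasts 1/8 s, in which the tool goes at most 62.5 mm and 10.7 degrees, less where a joint would pass 70% of its speed; a pose out of reach is approached as far as the arm can. A call with a gripper value outside its range is refused whole. "claw" is the opening, from -1 (shut) to 1 (fully open), set as the call begins (left out, the last holds). The fingers move at their own pace and stop on an object; "grip_force" is the grip in N (left out, the last holds). Time passes only in rows, so rows that do not move let the fingers close. It gives the time, the measured TCP pose, the force and the opening at its end, in the units of the state.
- get_state(): the state, without advancing time (a new reading comes with each control period).
- capture(name): name is "scene" or "top" or "wrist"; returns a dict with "pixels" (400x640x3 uint8, red, green, blue), "mtx" (3x3 intrinsics, pixels), "dist_coeffs" ([k1, k2, p1, p2, k3] as OpenCV has them; the pictures are not rectified), "origin" and "attitude" of the camera in the world. Camera axes: x right, y down, z forward; pixel columns grow to the right and rows downward; lengths in m; the calibration is good to about 2 mm. A picture is of the moment at which its call begins. There is no depth.
- sign_off(): hands the job in, once; it reports no verdict.
The state is a dict: "t": time; "joint_pos": joint angles; "qd": joint speeds; "effort": joint torques, N m; "eef_pos": TCP position; "eef_rot": TCP orientation; "ft_force": force on the tool from outside, world axes, zero at the start; "ft_torque": the same for the moment, N m; "width": finger opening in m.
Only numpy, scipy, OpenCV 4.12 (cv2) and the standard library are available. Lean on these libraries where they do the work, as an engineer would, in place of code of your own. Each camera call takes 0.05 s, during which the arm holds its last target.

### The job

The metal crimp-setting chart has been left to dry on the draining rack, leaning with its printed face against the rack's back rest. Swing its folding leg out from its back until the leg stops, then lift the chart off the rack by its bent tab and set it down gently on the black rubber mat so that it stands by itself on its lower edge and the leg, all of them on the mat, with the printed face turned to the far side of the bench and the leg to the robot's side, roughly square to the mat. Leave the jar, fittings, ferrule and tools around where they are.

Things in the scene. Friction and masses are not known exactly. Their poses are not given: they have to be found in the camera images.
- chart: Aluminium plate 130 wide (its y), 150 high (z), 8 thick (x), about 0.4 kg. Origin: middle of the lower edge, mid-thickness; z runs up to the tab, +x out of the printed face, -x out of the back with the leg. Starts leaning 33 deg from vertical on the rack, face down, z up and away from the robot. Standing on its open leg it leans 18 deg backwards (z leans to its -x side).
- tab (a point): Grip point mid-thickness in the tab, at (-7.5,0,178) in the chart's frame, same axes. The tab prolongs the plate's top: 70 wide, 8 thick, from (0,0,150) it runs 45 along (-0.259,0,0.966), bent 15 deg to the back. Pinch it across its thickness with the fingers lying along it; 16 mm of tab stand above this point.
- leg (a joint): Opening angle of the leg, rad: 0 folded parallel to the back, 0.593 at its hard stop (fully open). A stiff hinge (0.05 N m of friction) keeps it where it is put. Axis along the chart's y through (-26,0,125) in its frame; opening swings the foot away from the back, to -x. Starts at 0 to 0.1.
- leg_mid (a point): Point on the leg's centre line 75 from the hinge axis, a good place to pinch it across its width. The leg is a steel bar 22 wide (along the chart's y), 7 thick, 111 from hinge axis to foot, 50 g; folded, a gap of 18 lies between it and the back. A firm pinch lets the leg turn only with the gripper. Leg axes: z towards the hinge, y along the hinge axis.
- leg_foot (a point): Centre of the leg's rubber foot, a cylinder 10 in diameter and 30 long (along y), 111 from the hinge axis.
- edge_l (a point): One end of the chart's lower edge, back side: (-4,65,0) in the chart's frame.
- edge_r (a point): Other end of the chart's lower edge, back side: (-4,-65,0) in the chart's frame.
- rack: Fixed steel draining rack, base 150 x 120. Origin: centre of its underside; x to the high side of the slope. Back rest 100 wide, 112 long, leaning 33 deg from vertical to +x; two hooks 16 wide at y = +-45 with lips 10 high, 16 in front of the plate's back, hold the chart's lower edge at (-50,0,40). The chart leaves upwards along the slope, 15 or more.
- mat: Fixed flat black rubber mat 130 (x) by 190 (y), 3 thick; origin at the centre of its underside on the bench; x points to the far side of the bench, away from the robot.
- jar: Bystander: closed jar, 60 in diameter, 85 high, standing; origin at its base.
- fitting_a: Bystander: steel hose fitting, 42 in diameter, 65 high, standing; origin at its base.
- fitting_b: Bystander: brass fitting, 34 in diameter, 55 high, standing; origin at its base.
- ferrule: Bystander: steel ferrule ring, 38 in diameter, 35 high; origin at its base.
- wrench: Bystander: wrench lying flat, 200 long; origin at its middle.
- screwdriver: Bystander: screwdriver lying, 200 long; origin at its middle.
Not all that is in view belongs to the job. Of the things like the chart, leave any that is purple or yellow; of the rest the larger one is meant.

How it is judged:
By the outcome, as a careful person would: the job done as asked, in the order asked, and still so for the second after the job is handed in, with the robot touching nothing.
It also fails if it takes over 54 s, if anything falls off the work surface, if the arm or the gripper's body presses on something with over 40 N, if the wrist force passes 120 N, or if a joint passes its speed limit or range.

## Working session

There is one attempt and no reset: what is moved stays moved. The work goes in short steps, Python scripts to look and compute and a tool call to move; the robot and the scene stay as the last step left them, time stands still between calls to the robot, and variables do not carry over. Pictures are saved under pics/ and viewed, and the job is handed in when it is done.

Besides the shell and the picture viewer there is one more tool, called after "Request:" by a JSON object that holds its "api" and its "payload". jog_arm: Moves the arm, as the interface text tells. Its arguments: {"type":"object","properties":{"rows":{"type":"array"},"claw":{"type":"number"},"grip_force":{"type":"number"}},"required":["rows"]}

```bash
ls; mkdir -p pics; cat > h.py <<'E'
import numpy as np, cv2
from workcell import get_state, capture, sign_off
from scipy.spatial.transform import Rotation as R
def snap(n,f):
    c=capture(n); cv2.imwrite('pics/'+f+'.png',cv2.cvtColor(c['pixels'],cv2.COLOR_RGB2BGR))
    np.savez('pics/'+f+'.npz',**{k:np.array(c[k]) for k in ('mtx','dist_coeffs','origin','attitude','pixels')})
    return c
def q2R(q): q=np.array(q,float); return R.from_quat([q[1],q[2],q[3],q[0]]).as_matrix() if q.size==4 else q.reshape(3,3)
def ld(f): return dict(np.load('pics/'+f+'.npz'))
def ray(c,u,v):
    p=cv2.undistortPoints(np.array([[[u,v]]],float),np.array(c['mtx']),np.array(c['dist_coeffs']))[0,0]
    d=q2R(c['attitude'])@np.array([p[0],p[1],1]); return np.array(c['origin'],float),d/np.linalg.norm(d)
def onz(c,u,v,z):
    o,d=ray(c,u,v); return o+d*(z-o[2])/d[2]
def tri(c1,a,c2,b):
    o1,d1=ray(c1,*a);o2,d2=ray(c2,*b)
    A=np.stack([d1,-d2],1);s=np.linalg.lstsq(A,o2-o1,rcond=None)[0]
    p,q=o1+s[0]*d1,o2+s[1]*d2
    return (p+q)/2,np.linalg.norm(p-q)
def proj(c,P):
    Rm=q2R(c['attitude']);rv=cv2.Rodrigues(Rm.T)[0];t=-Rm.T@np.array(c['origin'])
    return cv2.projectPoints(np.array(P,float).reshape(-1,3),rv,t,np.array(c['mtx']),np.array(c['dist_coeffs']))[0][:,0]
E
python3 - <<'E'
from h import *
for n in('scene','top','wrist'):
    c=snap(n,n+'0');print(n,c['origin'],c['attitude'])
print(get_state())
E
```

```text
pics
scene [0.98528141 0.28001014 0.69713723] [-0.19163008  0.40024888  0.81807712 -0.36582587]
top [ 0.39011066 -0.07897408  1.07106145] [-0.03481373  0.71069269 -0.70209456  0.02769715]
wrist [0.07652137 0.65058899 0.37297547] [0.12739863 0.77668282 0.60897957 0.0983731 ]
{'t': 0.15, 'joint_pos': array([-1.35548511,  0.61571716, -0.01260513,  1.42450835,  0.00810573,
        1.10341078, -0.04040468]), 'qd': array([ 0.00044324, -0.00339393, -0.00143172, -0.00484895, -0.00019687,
        0.00143286,  0.00085618]), 'effort': array([ 7.57960606e-04, -4.69658375e+01,  2.59430604e-01, -1.71251643e+01,
        9.96735063e-03,  7.12789144e-03,  9.38294029e-07]), 'eef_pos': array([0.15558234, 0.63086696, 0.40379836]), 'eef_rot': array([-1.05423729e-04,  1.20585180e-01,  9.92702484e-01, -9.91108250e-04]), 'ft_force': array([ 0.5283251 , -0.14553683, -0.26002275]), 'ft_torque': array([ 0.02297499, -0.03579983, -0.02349483]), 'width': 0.08529276679655755}
```

View pics/scene0.png

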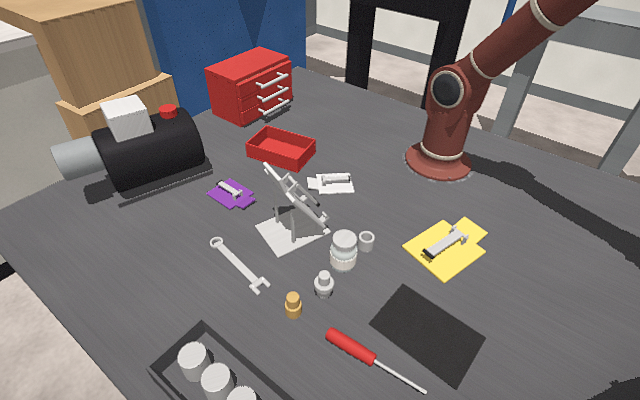

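View pics/top0.png

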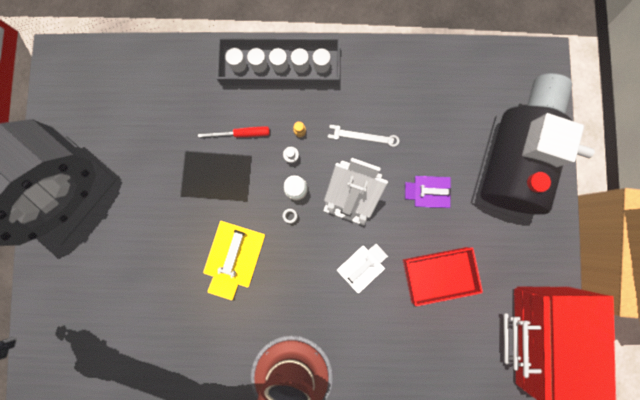

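View pics/wrist0.png

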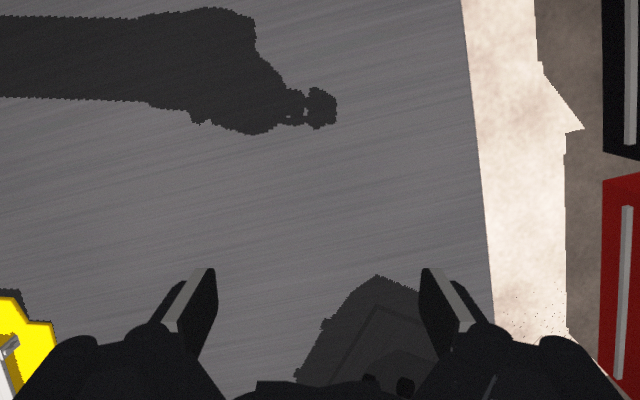

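The scene shows the chart on the rack at scene (300,200) / top (355,190) and the mat at top (216,175). The yellow, purple and small white charts are decoys. I'll zoom in.

```bash
python3 - <<'E'
from h import *
a=ld('top0')['pixels'][150:235,310:400,::-1];cv2.imwrite('pics/t0z.png',cv2.resize(a,None,fx=7,fy=7,interpolation=cv2.INTER_CUBIC))
a=ld('scene0')['pixels'][150:260,240:345,::-1];cv2.imwrite('pics/s0z.png',cv2.resize(a,None,fx=5.4,fy=5.4,interpolation=cv2.INTER_CUBIC))
c=ld('top0')
for n,u,v,z in [('rack',355,190,0),('mat1',186,152,.003),('mat2',251,155,.003),('mat3',248,199,.003),('mat4',181,196,.003),('jar',295,188,.085),('fa',291,155,.065),('fb',300,130,.055),('fer',290,216,.035)]: print(n,onz(c,u,v,z).round(3))
E
```

```text
rack [ 0.511 -0.17   0.   ]
mat1 [0.613 0.309 0.003]
mat2 [0.606 0.124 0.003]
mat3 [0.482 0.128 0.003]
mat4 [0.488 0.318 0.003]
jar [ 0.504 -0.008  0.085]
fa [0.595 0.006 0.065]
fb [ 0.665 -0.017  0.055]
fer [0.434 0.008 0.035]
```

View pics/t0z.png

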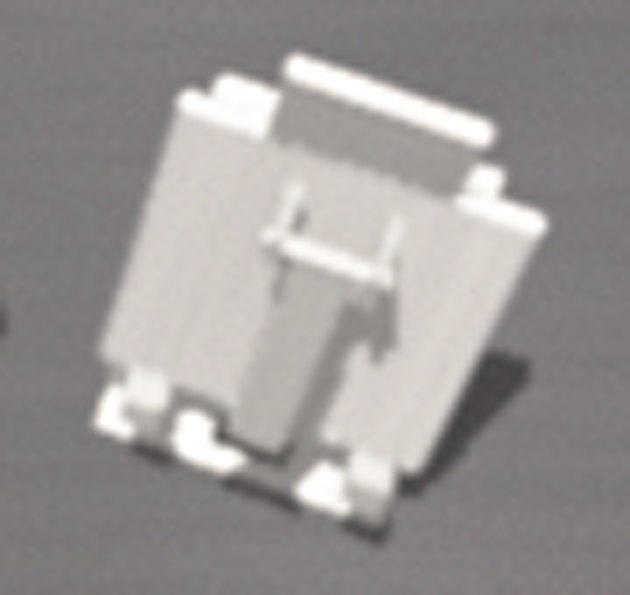

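View pics/s0z.png

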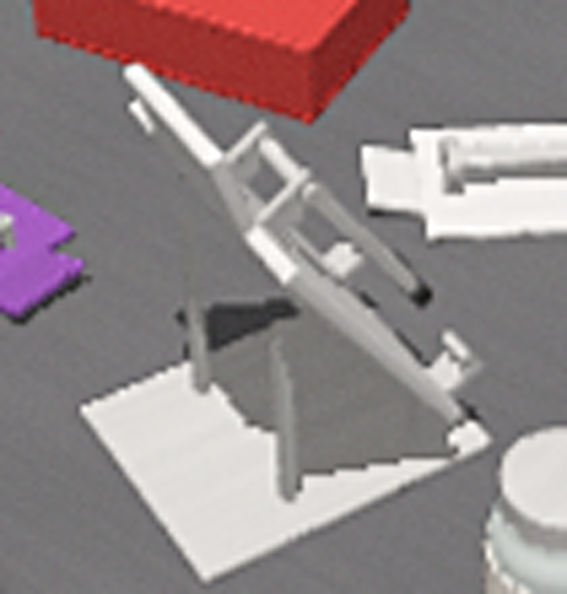

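```bash
python3 - <<'E'
from h import *
c=ld('top0');s=ld('scene0')
zt=lambda a,b:(310+(a+.5)/7-.5,150+(b+.5)/7-.5)
zs=lambda a,b:(240+a/5.4-.4,150+b/5.4-.4)
P={n:onz(c,*zt(*p),z) for n,p,z in [('tl',(182,103),.168),('tr',(540,232),.168),('bl',(103,355),.0422),('br',(412,470),.0422)]}
for k,v in P.items(): print(k,v.round(4))
print(np.linalg.norm(P['tl']-P['tr']),np.linalg.norm(P['bl']-P['br']))
d=P['tl']-P['tr']+P['bl']-P['br'];print('yaw',np.degrees(np.arctan2(-d[0],d[1])))
psi=np.arctan2(-d[0],d[1])
mid=sum(P.values())/4
Rc=R.from_euler('z',psi).as_matrix()@R.from_euler('y',33,degrees=True).as_matrix()
print('slope len',np.linalg.norm((P['tl']+P['tr']-P['bl']-P['br'])/2))
O=mid-Rc@np.array([-.004,0,.075]);print('O',O)
np.savez('chart0.npz',Rc=Rc,O=O)
# check projections
pts=[[-.004,.065,.15],[-.004,-.065,.15],[-.004,.065,0],[-.004,-.065,0],[-.0116,.035,.1935],[-.0116,-.035,.1935],[-.026,.0,.125],[-.026,0,.014]]
W=[O+Rc@np.array(p) for p in pts]
a=cv2.imread('pics/t0z.png')
for p in proj(c,W): cv2.circle(a,(int((p[0]+.5-310)*7),int((p[1]+.5-150)*7)),4,(0,0,255),-1)
b=cv2.imread('pics/s0z.png')
for p in proj(s,W): cv2.circle(b,(int((p[0]+.5-240)*5.4),int((p[1]+.5-150)*5.4)),4,(0,0,255),-1)
h=max(len(a),len(b));
cv2.imwrite('pics/chk0.png',cv2.resize(np.hstack([np.pad(x,((0,h-len(x)),(0,0),(0,0))) for x in(a,b)]),None,fx=.66,fy=.66))
E
```

```text
tl [ 0.5524 -0.1093  0.168 ]
tr [ 0.5098 -0.2303  0.168 ]
bl [ 0.4772 -0.0841  0.0422]
br [ 0.4346 -0.2023  0.0422]
0.12829831728909455 0.1256314825460223
yaw -19.6005415042637
slope len 0.1489913115044563
O [ 0.45818451 -0.1439331   0.04002115]
```

View pics/chk0.png

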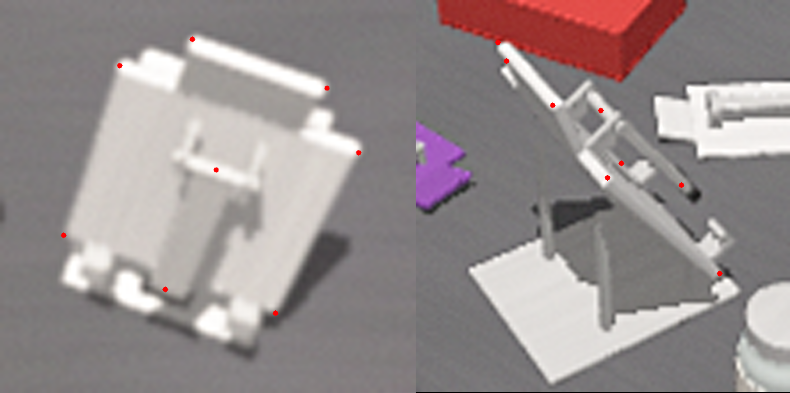

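Request:
{"api": "jog_arm", "payload": {"rows": [-46,-30,-6,0,0,0,-46,-30,-6,0,0,0,-46,-30,-6,0,0,0,-46,-30,-6,0,0,0,-46,-30,-6,0,0,0], "claw": 0}}

```text
t: 0.78
eef_pos: [0.3438, 0.4289, 0.4311]
eef_rot: [-0.002, 0.114, 0.993, -0.002]
ft_force: [0.6, 0.7, -0.2]
width: 0.0429
```

Request:
{"api": "jog_arm", "payload": {"rows": [-46,-30,-6,0,0,0,-46,-30,-6,0,0,0,0,-60,0,0,0,0,0,-60,0,0,0,0,0,-60,0,0,0,0]}}

```text
t: 1.4
eef_pos: [0.3834, 0.1651, 0.4433]
eef_rot: [-0.001, 0.117, 0.993, -0.003]
ft_force: [1.1, -1.4, 0.4]
width: 0.0427
```

```bash
python3 -c "
from h import *
s=get_state();print(s)"
```

```text
{'t': 1.4, 'joint_pos': array([-0.51693306,  0.21099789,  0.06949709,  1.98570622, -0.01364459,
        0.9493976 ,  0.89469656]), 'qd': array([ 0.67232932, -0.50903388,  0.19635282,  0.72195578, -0.00995188,
       -0.22523819,  0.84863745]), 'effort': array([ -4.15384546, -24.47817385,  -0.93892135, -15.67022681,
        -0.14546643,   0.2820257 ,  -0.58416741]), 'eef_pos': array([0.38336512, 0.16513951, 0.44331269]), 'eef_rot': array([-7.49182772e-04,  1.17290010e-01,  9.93094224e-01, -2.52097578e-03]), 'ft_force': array([ 1.11334785, -1.37223629,  0.42569644]), 'ft_torque': array([-0.05123279, -0.05651749, -0.02758775]), 'width': 0.04272871037337494}
```

Request:
{"api": "jog_arm", "payload": {"rows": [-10,-56,0,0,0,0,-17,-56,0,0,0,0,-17,-56,0,0,-5,0,-17,-56,0,0,-5,0,-17,-50,0,0,-5,0]}}

```text
t: 2.02
eef_pos: [0.3925, -0.1289, 0.4498]
eef_rot: [0.134, 0.115, 0.984, -0.019]
ft_force: [2.1, 1.0, 0.4]
width: 0.0427
```

Request:
{"api": "jog_arm", "payload": {"rows": [0,0,0,0,-5,0,0,0,0,0,0,0]}}

```text
t: 2.28
eef_pos: [0.3911, -0.1337, 0.45]
eef_rot: [0.178, 0.12, 0.976, -0.025]
ft_force: [0.3, 0.8, -0.8]
width: 0.0428
```

```bash
python3 -c "
from h import *
s=get_state();print(s['t'],s['joint_pos'],s['qd'],s['eef_pos'],s['eef_rot']);print(q2R(s['eef_rot']))
snap('wrist','w1')"
```

```text
2.275 [ 0.02597132  0.13024669  0.28782918  2.10362765 -0.09724018  0.55445889
  1.70490797] [ 0.02500797  0.00856195  0.02582529 -0.02248763  0.00625773  0.00065238
  0.00705093] [ 0.3910955  -0.13370797  0.4500465 ] [ 0.17751396  0.11976609  0.97647224 -0.02543327]
[[-0.90828976  0.24292605  0.34058281]
 [ 0.22486701  0.97001846 -0.09219007]
 [-0.35276698 -0.00714945 -0.93568389]]
```

View pics/w1.png

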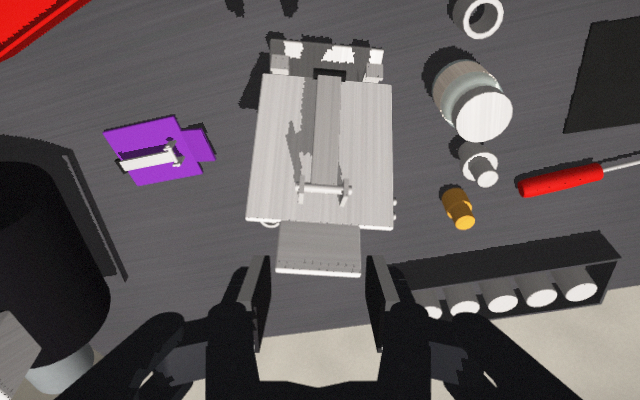

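```bash
cat > kin.py <<'E'
from h import *
from scipy.optimize import least_squares, minimize
import itertools
S=[([-1.35548511,0.61571716,-0.01260513,1.42450835,0.00810573,1.10341078,-0.04040468],[0.15558234,0.63086696,0.40379836],[-1.05423729e-04,1.20585180e-01,9.92702484e-01,-9.91108250e-04]),
([-0.51693306,0.21099789,0.06949709,1.98570622,-0.01364459,0.9493976,0.89469656],[0.38336512,0.16513951,0.44331269],[-7.49182772e-04,1.17290010e-01,9.93094224e-01,-2.52097578e-03]),
([0.02597132,0.13024669,0.28782918,2.10362765,-0.09724018,0.55445889,1.70490797],[0.3910955,-0.13370797,0.4500465],[0.17751396,0.11976609,0.97647224,-0.02543327])]
RNG=np.array([[-3.12,3.12],[-.3,2.06],[-1.34,1.32],[.26,2.42],[-1.36,4.5],[.01,1.98],[-2.84,2.84]])
def fk(q,p,sg):
    h,L1,L2,L3,a,b=p
    z=lambda t:R.from_euler('z',t).as_matrix()
    y=lambda t:R.from_euler('y',t).as_matrix()
    A=z(sg[0]*q[0]+a)@y(q[1]);P=np.array([0,0,h])+A@[0,0,L1]
    A=A@z(sg[1]*q[2])@y(q[3]);P=P+A@[0,0,L2]
    A=A@z(sg[2]*q[4])@y(q[5]);P=P+A@[0,0,L3]
    return P,A@z(sg[3]*q[6]+b)
def res(p,sg):
    r=[]
    for q,P,Q in S:
        x,A=fk(q,p,sg);r+=list((x-P)*5)+list(R.from_matrix(A.T@q2R(Q)).as_rotvec())
    return np.array(r)
if __name__=='__main__':
    out=[]
    for sg in itertools.product([-1,1],repeat=4):
        for a in(0,3.14):
          for b in (0,1.57,3.14,-1.57):
            s=least_squares(res,[.25,.5,.4,.12,a,b],args=(sg,));out.append((s.cost,sg,s.x))
    out.sort(key=lambda x:x[0])
    for o in out[:4]:print(o)
    np.savez('kin.npz',p=out[0][2],sg=out[0][1])
E
python3 kin.py
```

```text
(np.float64(0.000893958749344339), (-1, -1, -1, -1), array([ 0.26579103,  0.54547206,  0.37536517,  0.13656151, -0.04148903,
        1.53019674]))
(np.float64(0.0008939587493443449), (-1, -1, -1, -1), array([ 0.26579103,  0.54547206,  0.37536517,  0.13656151, -0.04148903,
        1.53019674]))
(np.float64(0.0008939587493443611), (-1, -1, -1, -1), array([ 0.26579103,  0.54547206,  0.37536517,  0.13656151, -0.04148903,
        1.53019674]))
(np.float64(0.0008939587493443707), (-1, -1, -1, -1), array([ 0.26579103,  0.54547206,  0.37536517,  0.13656151, -0.04148903,
        1.53019674]))
```

The wrist view shows the chart: top plate corners near (247,220) and (393,228), the foot near (330,75), tab tip edge at y≈272. Zooming in to measure.

```bash
python3 - <<'E'
from h import *
c=ld('w1');a=c['pixels'][30:290,230:410,::-1];a=cv2.resize(a,None,fx=3,fy=3,interpolation=cv2.INTER_CUBIC)
d=np.load('chart0.npz');Rc,O=d['Rc'],d['O']
pts=[[-.004,.065,.15],[-.004,-.065,.15],[-.004,.065,0],[-.004,-.065,0],[-.0156,.035,.1925],[-.0156,-.035,.1925],[-.026,.0,.125],[-.026,0,.014],[-.026,0,.05]]
pp=proj(c,[O+Rc@np.array(p) for p in pts]);print(pp.round(1))
for p in pp: cv2.circle(a,(int((p[0]+.5-230)*3),int((p[1]+.5-30)*3)),3,(0,0,255),-1)
cv2.imwrite('pics/w1z.png',a[:600]);cv2.imwrite('pics/w1z2.png',a[400:])
E
```

```text
[[392.  230.5]
 [242.7 219.2]
 [390.9  85.5]
 [261.8  72.7]
 [359.6 276.1]
 [272.3 270.2]
 [322.1 189.3]
 [328.7  76.9]
 [326.7 110.5]]
```

View pics/w1z.png

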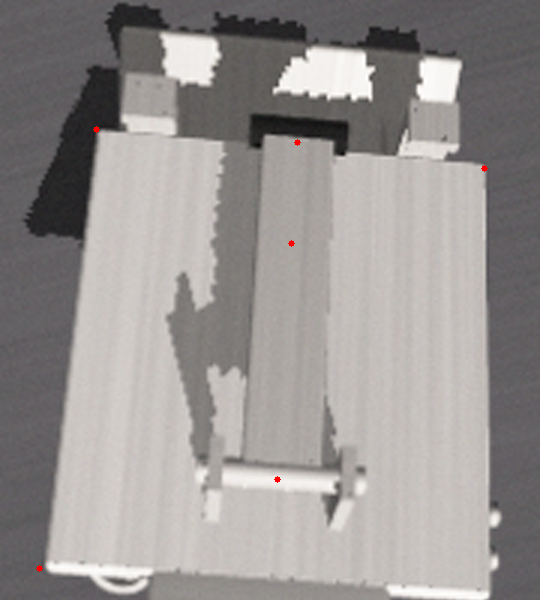

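View pics/w1z2.png

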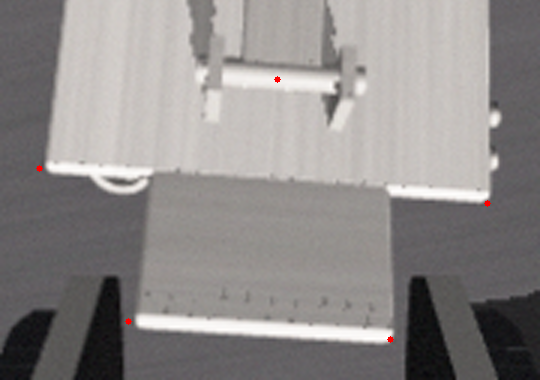

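```bash
python3 - <<'E'
from h import *
from scipy.optimize import least_squares
w=ld('w1');t=ld('top0')
z=lambda a,b:(230+(a+.5)/3-.5,30+(b+.5)/3-.5)
zt=lambda a,b:(310+(a+.5)/7-.5,150+(b+.5)/7-.5)
W=[((-.004,-.065,.15),z(47,563)),((-.004,.065,.15),z(489,593)),((-.004,-.065,0),z(98,131)),((-.004,.065,0),z(485,165)),((-.0155,-.035,.1925),z(137,714)),((-.0155,.035,.1925),z(391,730))]
T=[((-.004,.065,.15),zt(182,103)),((-.004,-.065,.15),zt(540,232)),((-.004,.065,0),zt(103,355)),((-.004,-.065,0),zt(412,470))]
def pose(x): return R.from_euler('z',x[3]).as_matrix()@R.from_euler('y',x[4]).as_matrix(),x[:3]
def f(x,which=3):
    A,o=pose(x);r=[]
    if which&1: r+=list((proj(w,[o+A@np.array(p) for p,_ in W])-[u for _,u in W]).ravel())
    if which&2: r+=list((proj(t,[o+A@np.array(p) for p,_ in T])-[u for _,u in T]).ravel()*1)
    return np.array(r)
x0=[.458,-.144,.04,np.radians(-19.6),np.radians(33)]
for k in(1,3):
    s=least_squares(f,x0,args=(k,));print(s.x[:3].round(4),np.degrees(s.x[3:]).round(2),abs(s.fun).max().round(2),s.fun.round(1))
g=lambda y:f(np.r_[y,x0[4]],3)
s=least_squares(g,x0[:4]);print(s.x[:3].round(4),np.degrees(s.x[3]),abs(s.fun).max())
A,o=pose(np.r_[s.x,x0[4]])
np.savez('chart.npz',Rc=A,O=o)
# foot: intersect ray with plane y_c=0
for n,uv in(('foot',z(298,133)),('hinge',z(283,477))):
    O_,d=ray(w,*uv);O_=A.T@(O_-o);d=A.T@d
    for zz in(.125,.014,.0165,.02):
        p=O_+d*(zz-O_[2])/d[2];print(n,zz,(p*1e3).round(1))
E
```

```text
[ 0.4595 -0.1438  0.0356] [-18.99  33.31] 0.66 [ 0.1  0.4 -0.2  0.5  0.6 -0.2 -0.7 -0.3 -0.4 -0.2  0.6 -0.2]
[ 0.4594 -0.1438  0.036 ] [-19.05  32.9 ] 1.07 [-0.3  0.2 -0.   0.4  0.5 -0.3 -0.7 -0.2 -0.8 -0.3  0.8 -0.2 -0.6 -0.5
 -0.1 -0.7 -1.1  0.   0.5 -0.1]
[ 0.4594 -0.1438  0.0359] -19.04354786186835 1.0743859708884997
foot 0.125 [-173.7   -9.8  125. ]
foot 0.014 [-29.6  -0.2  14. ]
foot 0.0165 [-32.9  -0.4  16.5]
foot 0.02 [-37.4  -0.7  20. ]
hinge 0.125 [-23.2   1.  125. ]
hinge 0.014 [285.2  22.3  14. ]
hinge 0.0165 [278.3  21.8  16.5]
hinge 0.02 [268.6  21.1  20. ]
```

```bash
cat > ik.py <<'E'
from kin import *
k=np.load('kin.npz');KP,SG=k['p'],k['sg']
def ik(P,A,q0):
    best=None
    f=lambda q:np.r_[(fk(q,KP,SG)[0]-P)*10,R.from_matrix(fk(q,KP,SG)[1].T@A).as_rotvec()*3,1e-3*(q-q0)]
    s=least_squares(f,np.clip(q0,RNG[:,0]+.01,RNG[:,1]-.01),bounds=(RNG[:,0],RNG[:,1]))
    x,B=fk(s.x,KP,SG);return s.x,np.linalg.norm(x-P),np.degrees(np.linalg.norm(R.from_matrix(B.T@A).as_rotvec()))
def legpose(Rc,O,th,d,out,down):
    # grasp centre at dist d from hinge, 'out' m outwards, tool tilt: alpha=angle of tool z from leg normal, toward foot
    ez=np.array([np.sin(th),0,np.cos(th)]);ex=np.array([np.cos(th),0,-np.sin(th)])
    g=np.array([-.026,0,.125])-ez*d-ex*out
    zt=ex*np.cos(down)-ez*np.sin(down);yt=np.array([0,1,0]);xt=np.cross(yt,zt)
    A=Rc@np.stack([xt,yt,zt],1);G=O+Rc@g
    return G-A[:,2]*.155,A,G
E
python3 - <<'E'
from ik import *
d=np.load('chart.npz');Rc,O=d['Rc'],d['O']
q0=np.array(S[2][0])
for dist in(.075,.09):
  for al in(0,10,20,30,40):
    r=[]
    for th in(.03,.3,.6):
        P,A,G=legpose(Rc,O,th,dist,.004,np.radians(al))
        b=min((ik(P,A,q) for q in (q0,np.r_[q0[:2],-.3,q0[3:]],np.array([.3,.2,0,2.2,0,.5,1.6]),np.array([.3,-.2,1,2.2,1.,1,1.6]),np.array([.3,-.2,-1,2.2,-1.,1,1.6]))),key=lambda x:x[1]*100+x[2])
        r.append((round(b[1]*1e3,1),round(b[2],1)))
    print(dist,al,r)
E
```

```text
0.075 0 [(np.float64(110.0), np.float64(6.6)), (np.float64(61.8), np.float64(5.0)), (np.float64(0.0), np.float64(0.0))]
0.075 10 [(np.float64(74.3), np.float64(5.5)), (np.float64(20.9), np.float64(1.8)), (np.float64(0.0), np.float64(0.0))]
0.075 20 [(np.float64(35.0), np.float64(2.9)), (np.float64(0.0), np.float64(0.0)), (np.float64(0.0), np.float64(0.0))]
0.075 30 [(np.float64(0.0), np.float64(0.0)), (np.float64(0.0), np.float64(0.0)), (np.float64(0.0), np.float64(0.0))]
0.075 40 [(np.float64(0.0), np.float64(0.0)), (np.float64(0.0), np.float64(0.0)), (np.float64(0.0), np.float64(0.0))]
0.09 0 [(np.float64(118.4), np.float64(6.7)), (np.float64(73.3), np.float64(6.0)), (np.float64(6.1), np.float64(0.5))]
0.09 10 [(np.float64(83.2), np.float64(6.1)), (np.float64(32.4), np.float64(2.8)), (np.float64(0.0), np.float64(0.0))]
0.09 20 [(np.float64(44.3), np.float64(3.6)), (np.float64(0.0), np.float64(0.0)), (np.float64(0.0), np.float64(0.0))]
0.09 30 [(np.float64(3.4), np.float64(0.3)), (np.float64(0.0), np.float64(0.0)), (np.float64(0.0), np.float64(0.0))]
0.09 40 [(np.float64(0.0), np.float64(0.0)), (np.float64(0.0), np.float64(0.0)), (np.float64(0.0), np.float64(0.0))]
```

```bash
cat >> ik.py <<'E'
def delta(P,B,n=1,verbose=True):
    s=get_state();p,A=np.array(s['eef_pos']),q2R(s['eef_rot'])
    # n equal rows: world-straight translation, constant rotation; print each row in its own tool axes
    rv=R.from_matrix(A.T@B).as_rotvec()
    print('t',round(s['t'],2),'total',(A.T@(P-p)*1e3).round(1),np.degrees(rv).round(1),'F',np.round(s['ft_force'],1),'w',round(s['width'],4))
    if n>1:
        for i in range(n):
            Ai=A@R.from_rotvec(rv*i/n).as_matrix();print((Ai.T@(P-p)/n*1e3).round(0),np.degrees(rv/n).round(1))
E
python3 - <<'E'
from ik import *
d=np.load('chart.npz');Rc,O=d['Rc'],d['O']
P,A,G=legpose(Rc,O,.03,.08,.008,np.radians(37));print(P,G,A[:,2])
delta(P-A[:,2]*.08,A,4)
E
```

```text
[ 0.40784959 -0.12602074  0.24090451] [ 0.45380899 -0.14188491  0.09372754] [ 0.29651227 -0.10234951 -0.94952886]
t 2.33 total [ 57.2  14.7 120.8] [1.3 2.4 4.9] F [-0.2 -0.8 -0.4] w 0.0427
[14.  4. 30.] [0.3 0.6 1.2]
[14.  4. 30.] [0.3 0.6 1.2]
[14.  3. 30.] [0.3 0.6 1.2]
[14.  3. 31.] [0.3 0.6 1.2]
```

Request:
{"api": "jog_arm", "payload": {"rows": [14,4,30,0.3,0.6,1.2,14,4,30,0.3,0.6,1.2,14,3,30,0.3,0.6,1.2,14,3,31,0.3,0.6,1.2,0,0,0,0,0,0]}}

```text
t: 2.95
eef_pos: [0.3864, -0.113, 0.3149]
eef_rot: [0.155, 0.158, 0.975, -0.024]
ft_force: [0.1, -0.4, 0.3]
width: 0.0427
```

```bash
python3 - <<'E'
from ik import *
d=np.load('chart.npz');Rc,O=d['Rc'],d['O']
P,A,G=legpose(Rc,O,.03,.08,.008,np.radians(37))
delta(P,A,3)
c=snap('wrist','w2')
E
```

```text
t 2.95 total [-0.3 -5.8 77.9] [ 0.3 -0.2  0.5] F [ 0.1 -0.4  0.3] w 0.0427
[-0. -2. 26.] [ 0.1 -0.1  0.2]
[-0. -2. 26.] [ 0.1 -0.1  0.2]
[-0. -2. 26.] [ 0.1 -0.1  0.2]
```

View pics/w2.png

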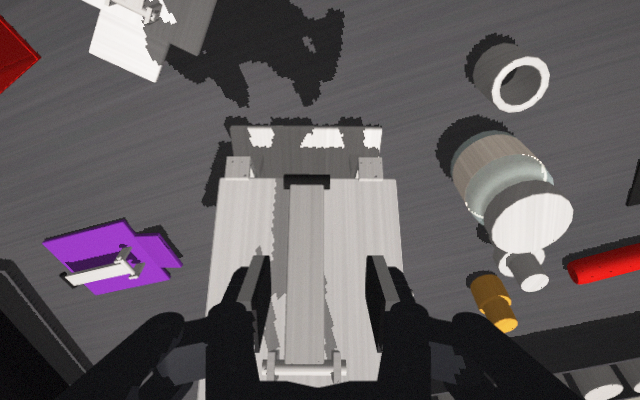

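The leg (u≈306) sits slightly left of the finger midline (u≈318), which agrees with the computed −5.8 mm.

Request:
{"api": "jog_arm", "payload": {"rows": [0,-3,26,0,0,0.2,0,-2,26,0,0,0.2,0,-1,20,0,0,0,0,0,3,0,0,0]}}

```text
t: 3.5
eef_pos: [0.4191, -0.1284, 0.2575]
eef_rot: [0.16, 0.16, 0.974, -0.023]
ft_force: [0.5, -0.2, 1.5]
width: 0.043
```

```bash
python3 - <<'E'
from ik import *
d=np.load('chart.npz');Rc,O=d['Rc'],d['O']
P,A,G=legpose(Rc,O,.03,.08,.008,np.radians(37))
delta(P,A,1)
c=snap('wrist','w3');snap('scene','s3')
E
```

```text
t 3.5 total [16.1 -1.5 12.1] [0.5 0.3 0.3] F [ 0.5 -0.2  1.5] w 0.043
```

View pics/w3.png

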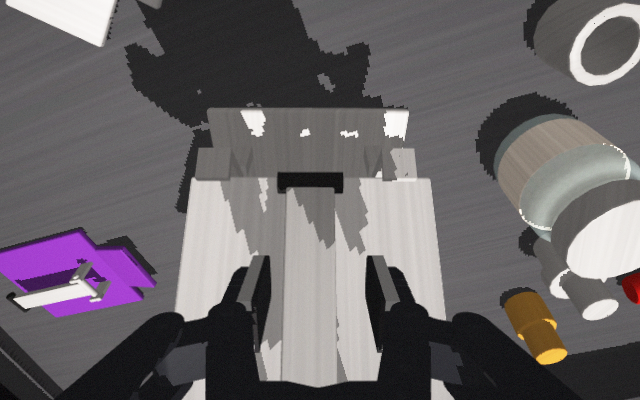

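```bash
python3 - <<'E'
from ik import *
s=get_state();q=s['joint_pos'];print(q.round(3));x,A=fk(q,KP,SG);print((x-s['eef_pos'])*1e3)
E
```

```text
[ 0.205  0.516  0.051  2.289 -0.415  0.016  1.905]
[ 0.13422637  3.53103351 -0.88781734]
```

View pics/s3.png

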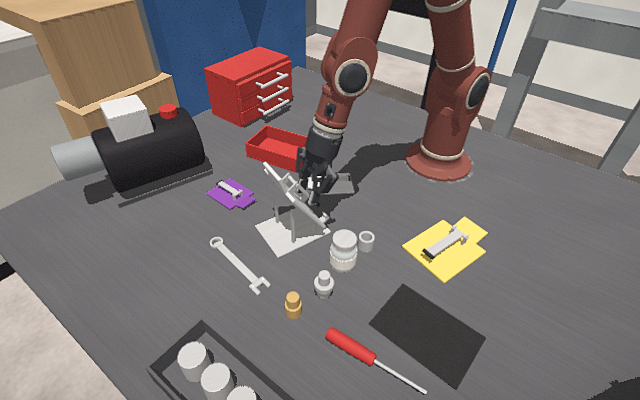

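```bash
python3 - <<'E'
from ik import *
d=np.load('chart.npz');Rc,O=d['Rc'],d['O']
q0=get_state()['joint_pos']
RNG[5,0]=.08
for dist,out in((.078,.010),):
  for al in(40,45,50,55):
    q=q0.copy();q[2]=.05;q[4]=-.1;q[5]=.3
    for th in(.03,.2,.4,.6):
        P,A,G=legpose(Rc,O,th,dist,out,np.radians(al))
        b=ik(P,A,q);q=b[0]
        print(al,th,round(b[1]*1e3,1),round(b[2],1),q.round(2))
E
```

```text
40 0.03 0.0 0.0 [ 0.16  0.54  0.13  2.28 -0.83  0.08  2.32]
40 0.2 0.0 0.0 [-0.04  0.57  0.43  2.17 -0.59  0.42  2.1 ]
40 0.4 0.0 0.0 [-0.1   0.61  0.53  2.03 -0.44  0.73  1.96]
40 0.6 0.0 0.0 [-0.09  0.67  0.56  1.89 -0.36  1.01  1.9 ]
45 0.03 0.0 0.0 [ 0.18  0.55  0.1   2.21 -0.24  0.21  1.74]
45 0.2 0.0 0.0 [ 0.15  0.56  0.16  2.1  -0.19  0.49  1.69]
45 0.4 0.0 0.0 [ 0.14  0.6   0.19  1.96 -0.15  0.79  1.66]
45 0.6 0.0 0.0 [ 0.14  0.66  0.19  1.82 -0.12  1.06  1.64]
50 0.03 0.0 0.0 [ 0.16  0.57  0.14  2.15 -0.21  0.35  1.71]
50 0.2 0.0 0.0 [ 0.14  0.59  0.18  2.03 -0.17  0.61  1.67]
50 0.4 0.0 0.0 [ 0.14  0.64  0.19  1.9  -0.14  0.9   1.65]
50 0.6 0.0 0.0 [ 0.15  0.7   0.19  1.77 -0.12  1.17  1.64]
55 0.03 0.0 0.0 [ 0.16  0.59  0.15  2.08 -0.18  0.48  1.69]
55 0.2 0.0 0.0 [ 0.15  0.62  0.18  1.97 -0.15  0.73  1.66]
55 0.4 0.0 0.0 [ 0.15  0.68  0.18  1.84 -0.12  1.01  1.64]
55 0.6 0.0 0.0 [ 0.16  0.75  0.18  1.71 -0.11  1.27  1.63]
```

```bash
python3 - <<'E'
from ik import *
d=np.load('chart.npz');Rc,O=d['Rc'],d['O']
P,A,G=legpose(Rc,O,.03,.078,.009,np.radians(46))
delta(P-A[:,2]*.03,A,3)
E
```

```text
t 3.6 total [-14.8  -1.4 -17. ] [0.5 9.3 0.4] F [-0.2  0.2  1.4] w 0.0427
[-5. -0. -6.] [0.2 3.1 0.1]
[-5. -0. -6.] [0.2 3.1 0.1]
[-4. -0. -6.] [0.2 3.1 0.1]
```

Request:
{"api": "jog_arm", "payload": {"rows": [-5,-1,-6,0.2,3.1,0.1,-5,0,-6,0.2,3.1,0.1,-4,0,-6,0.2,3.1,0.1,0,0,0,0,0,0]}}

```text
t: 4.1
eef_pos: [0.4252, -0.131, 0.2836]
eef_rot: [0.079, 0.163, 0.983, -0.014]
ft_force: [-0.5, 0.6, 0.9]
width: 0.0425
```

```bash
python3 - <<'E'
from ik import *
d=np.load('chart.npz');Rc,O=d['Rc'],d['O']
P,A,G=legpose(Rc,O,.03,.078,.009,np.radians(46))
delta(P,A,2);print(get_state()['joint_pos'].round(2))
E
```

```text
t 4.1 total [-0.3 -0.9 35.2] [-0.1 -0.   0.2] F [-0.5  0.6  0.9] w 0.0425
[-0. -0. 18.] [-0.  -0.   0.1]
[-0. -0. 18.] [-0.  -0.   0.1]
[ 0.05  0.49  0.27  2.19 -0.37  0.33  1.86]
```

Request:
{"api": "jog_arm", "payload": {"rows": [0,-1,17,0,0,0,0,0,14,0,0,0,0,0,2,0,0,0,0,0,0,0,0,0]}}

```text
t: 4.6
eef_pos: [0.4288, -0.1329, 0.2524]
eef_rot: [0.082, 0.163, 0.983, -0.014]
ft_force: [-0.1, 0.4, -0.2]
width: 0.0428
```

```bash
python3 - <<'E'
from ik import *
d=np.load('chart.npz');Rc,O=d['Rc'],d['O']
P,A,G=legpose(Rc,O,.03,.078,.009,np.radians(46))
delta(P,A,2);snap('wrist','w4');snap('scene','s4')
a=ld('s4')['pixels'][140:260,220:380,::-1];cv2.imwrite('pics/s4z.png',cv2.resize(a,None,fx=5,fy=5,interpolation=cv2.INTER_CUBIC))
E
```

```text
t 4.6 total [-1.3 -0.4  3.7] [0.  0.3 0.3] F [-0.1  0.4 -0.2] w 0.0428
[-1. -0.  2.] [0.  0.1 0.1]
[-1. -0.  2.] [0.  0.1 0.1]
```

View pics/w4.png

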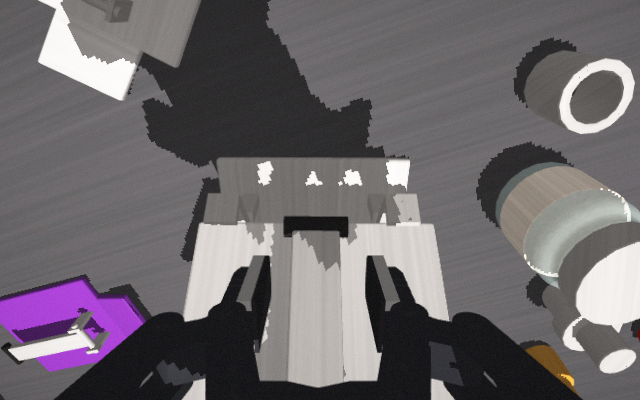

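View pics/s4z.png

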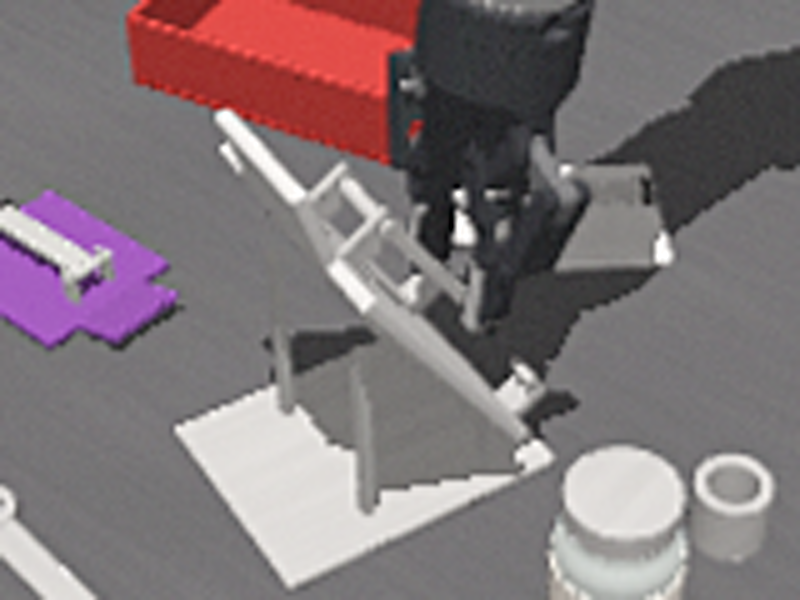

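Both fingers straddle the leg (edges u≈292–343, fingers 268/368). I'll go 4 mm deeper and close.

Request:
{"api": "jog_arm", "payload": {"rows": [-1,0,5,0,0,0,0,0,0,0,0,0]}}

```text
t: 4.95
eef_pos: [0.4308, -0.1335, 0.2481]
eef_rot: [0.083, 0.162, 0.983, -0.014]
ft_force: [0.2, 0.8, -1.2]
width: 0.0427
```

Request:
{"api": "jog_arm", "payload": {"rows": [0,0,0,0,0,0,0,0,0,0,0,0,0,0,0,0,0,0,0,0,0,0,0,0], "claw": -1, "grip_force": 50}}

```text
t: 5.45
eef_pos: [0.4309, -0.1337, 0.2483]
eef_rot: [0.083, 0.163, 0.983, -0.014]
ft_force: [-0.2, 0.3, 0.3]
width: 0.0209
```

```bash
python3 - <<'E'
from ik import *
d=np.load('chart.npz');Rc,O=d['Rc'],d['O']
s=get_state();p=np.array(s['eef_pos']);A=q2R(s['eef_rot'])
print(s['width'],s['ft_force'])
H=O+Rc@np.array([-.026,0,.125])
ax=Rc[:,1]
# equal rotation about hinge axis
r=A.T@(H-p);a=A.T@ax;print('hinge in tool',r*1e3,'axis',a)
n=10;
for tot in(.56,):
  st=tot/n;Q=R.from_rotvec(a*st).as_matrix();print('row',((r-Q@r)*1e3).round(2),np.degrees(a*st).round(2))
E
```

```text
0.020868768934952455 [-0.16094404  0.30118991  0.26546783]
hinge in tool [-59.63881213  -0.50669733 104.90330652] axis [-4.48216801e-03  9.99989943e-01 -1.55719806e-04]
row [-5.96 -0.03 -3.17] [-0.01  3.21 -0.  ]
```

Request:
{"api": "jog_arm", "payload": {"rows": [-6,0,-3.2,0,3.2,0,-6,0,-3.2,0,3.2,0,-6,0,-3.2,0,3.2,0,-6,0,-3.2,0,3.2,0]}}

```text
t: 5.95
eef_pos: [0.4522, -0.1408, 0.263]
eef_rot: [-0.031, 0.163, 0.986, 0.005]
ft_force: [0.0, -0.1, -2.1]
width: 0.021
```

```bash
cat > hc.py <<'E'
from ik import *
d=np.load('chart.npz');Rc,O=d['Rc'],d['O']
s=get_state();p=np.array(s['eef_pos']);A=q2R(s['eef_rot'])
H=O+Rc@np.array([-.026,0,.125]);r=A.T@(H-p);A0=Rc@R.from_euler('y',0).as_matrix()
zt=Rc.T@A[:,2];al=np.degrees(np.arctan2(-zt[2],zt[0]))
print('hinge in tool',(r*1e3).round(1),'alpha',al.round(2),'w',s['width'],'F',s['ft_force'].round(1),'T',s['ft_torque'].round(2))
E
python3 hc.py
```

```text
hinge in tool [-60.8  -0.6 104.4] alpha 60.64 w 0.021045557719737547 F [ 0.  -0.1 -2.1] T [ 0.07 -0.14 -0.02]
```

Request:
{"api": "jog_arm", "payload": {"rows": [-5.5,0,-3,0,3.2,0,-6,0,-3.2,0,3.2,0,-6,0,-3.2,0,3.2,0,-6,0,-3.2,0,3.2,0,-6,0,-3.2,0,3.2,0]}}

```text
t: 6.58
eef_pos: [0.4825, -0.151, 0.273]
eef_rot: [-0.174, 0.161, 0.971, 0.028]
ft_force: [-1.3, -0.2, -0.2]
width: 0.0205
```

```bash
python3 hc.py
```

```text
hinge in tool [-61.6  -0.6 103.1] alpha 77.27 w 0.020469023936647932 F [-1.3 -0.2 -0.2] T [-0.08 -0.36  0.03]
```

Request:
{"api": "jog_arm", "payload": {"rows": [-2.5,0,-2,0,1.5,0,-2.5,0,-2,0,1.5,0,0,0,0,0,0,0]}}

```text
t: 6.95
eef_pos: [0.4885, -0.1531, 0.2742]
eef_rot: [-0.201, 0.161, 0.966, 0.033]
ft_force: [-1.0, -0.9, 0.4]
width: 0.0214
```

```bash
python3 hc.py; python3 - <<'E'
from ik import *
snap('scene','s5');snap('wrist','w5')
a=ld('s5')['pixels'][140:260,220:380,::-1];cv2.imwrite('pics/s5z.png',cv2.resize(a,None,fx=5,fy=5,interpolation=cv2.INTER_CUBIC))
E
```

```text
hinge in tool [-61.9  -0.6 103.1] alpha 80.48 w 0.021367963412973916 F [-1.  -0.9  0.4] T [-0.13 -0.45  0.06]
```

View pics/s5z.png

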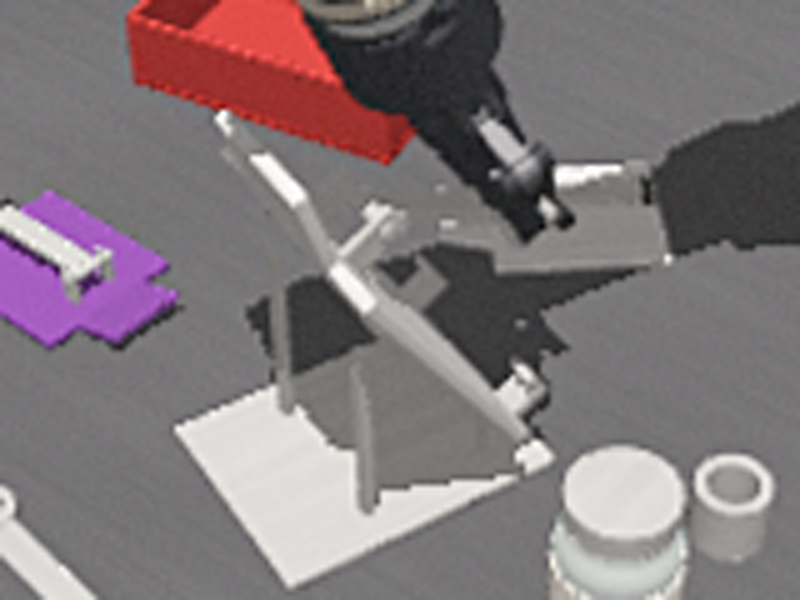

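Request:
{"api": "jog_arm", "payload": {"rows": [-2.5,0,-1.5,0,1.5,0,0,0,0,0,0,0]}}

```text
t: 7.3
eef_pos: [0.4915, -0.154, 0.2747]
eef_rot: [-0.213, 0.16, 0.963, 0.035]
ft_force: [-0.0, -0.4, -0.1]
width: 0.0211
```

```bash
python3 hc.py
```

```text
hinge in tool [-61.9  -0.7 103.4] alpha 81.93 w 0.02110079762315547 F [-0.  -0.4 -0.1] T [-0.22 -0.43  0.05]
```

Request:
{"api": "jog_arm", "payload": {"rows": [-2.5,0,-1.5,0,1.5,0,0,0,0,0,0,0]}}

```text
t: 7.55
eef_pos: [0.495, -0.1551, 0.2751]
eef_rot: [-0.225, 0.16, 0.96, 0.037]
ft_force: [0.8, -0.5, -0.7]
width: 0.0205
```

```bash
python3 hc.py; python3 -c "
from h import *
snap('top','t6')
a=ld('t6')['pixels'][140:240,300:410,::-1];cv2.imwrite('pics/t6z.png',cv2.resize(a,None,fx=6,fy=6,interpolation=cv2.INTER_CUBIC))"
```

```text
hinge in tool [-61.4  -0.8 103.7] alpha 83.41 w 0.020489594219568495 F [ 0.8 -0.5 -0.7] T [-0.27 -0.58 -0.03]
```

View pics/t6z.png

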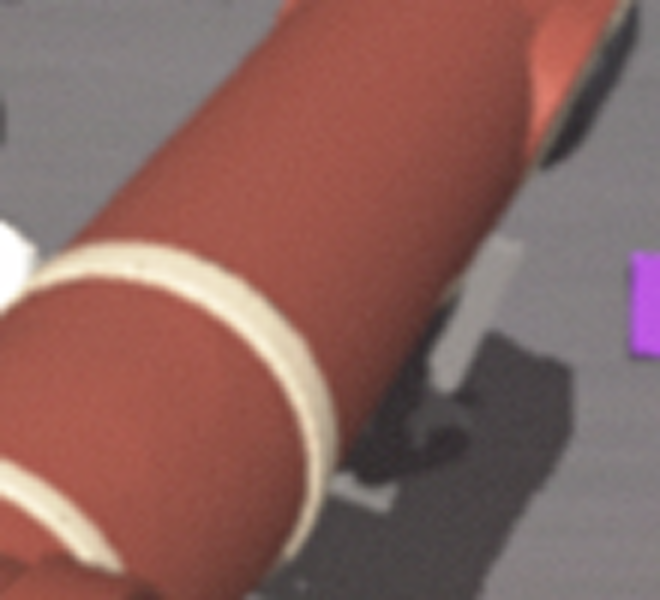

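```bash
python3 -c "
from h import *
c=snap('wrist','w6');snap('scene','s6')
d=np.load('chart.npz');Rc,O=d['Rc'],d['O']
a=c['pixels'][:,:,::-1].copy()
print(proj(c,[O+Rc@np.array(p) for p in [[-.004,.065,0],[-.004,-.065,0],[-.004,.065,.15],[-.004,-.065,.15]]]).round(1))
b=ld('s6')['pixels'][140:260,220:380,::-1];b=cv2.resize(b,None,fx=5,fy=5,interpolation=cv2.INTER_CUBIC);cv2.imwrite('pics/s6z.png',b)"
```

```text
[[413.1 318. ]
 [220.  317.3]
 [520.  654.5]
 [107.8 651.9]]
```

View pics/w6.png

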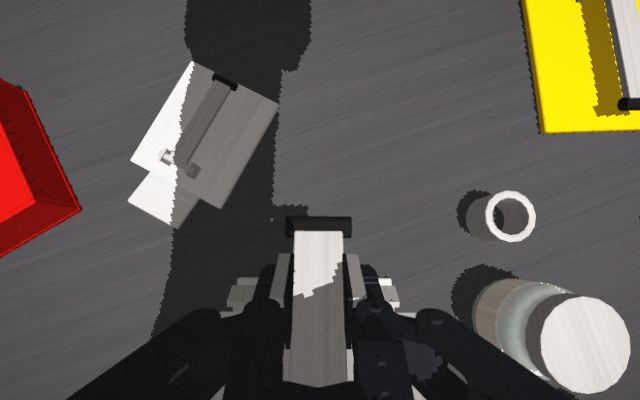

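View pics/s6z.png

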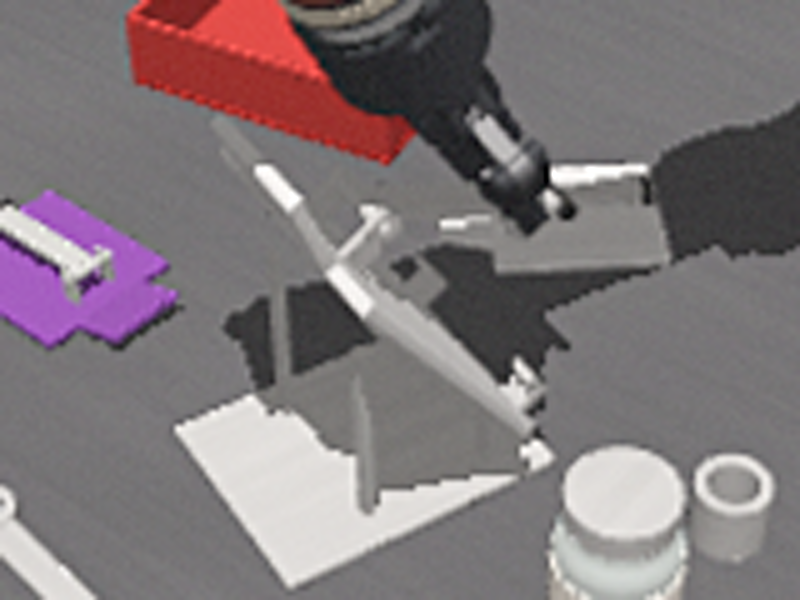

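The chart's lower edge has just started to lift off the hook (scene zoom (525,430) vs (530,440)), so the leg is at its stop. I'll back off a bit and release.

Request:
{"api": "jog_arm", "payload": {"rows": [2.5,0,1.5,0,-1.5,0,0.8,0,0.5,0,-0.5,0,0,0,0,0,0,0]}}

```text
t: 8.07
eef_pos: [0.4906, -0.1537, 0.2752]
eef_rot: [-0.207, 0.161, 0.964, 0.034]
ft_force: [0.3, -0.5, -1.7]
width: 0.0208
```

Request:
{"api": "jog_arm", "payload": {"rows": [0,0,0,0,0,0,0,0,0,0,0,0,0,0,0,0,0,0,0,0,0,0,0,0], "claw": 0.1}}

```text
t: 8.57
eef_pos: [0.4902, -0.1529, 0.275]
eef_rot: [-0.208, 0.16, 0.964, 0.034]
ft_force: [0.7, 0.3, -0.7]
width: 0.0472
```

```bash
python3 hc.py; python3 -c "
from h import *
snap('wrist','w7');snap('scene','s7')
b=ld('s7')['pixels'][140:260,220:380,::-1];b=cv2.resize(b,None,fx=5,fy=5,interpolation=cv2.INTER_CUBIC);cv2.imwrite('pics/s7z.png',b)"
```

```text
hinge in tool [-62.5  -1.5 103.5] alpha 81.38 w 0.04721981953652359 F [ 0.7  0.3 -0.7] T [-0.16 -0.4   0.03]
```

View pics/s7z.png

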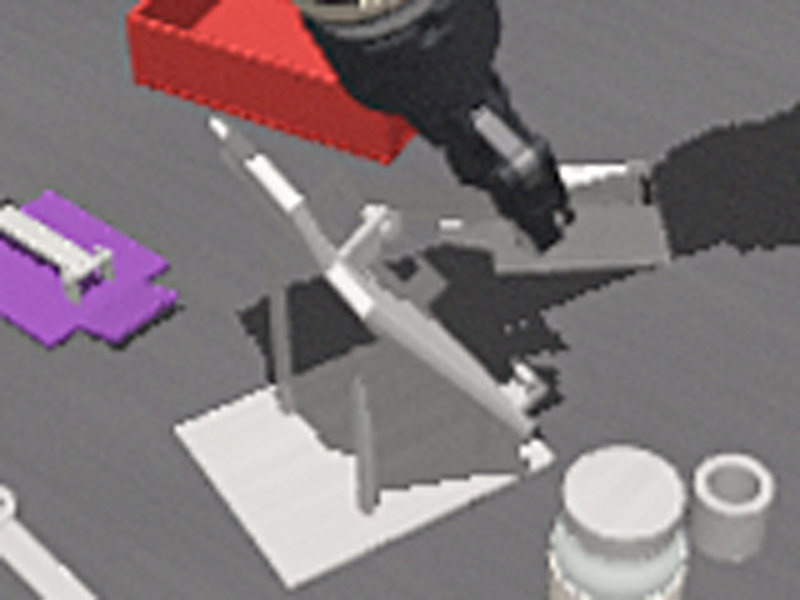

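View pics/w7.png

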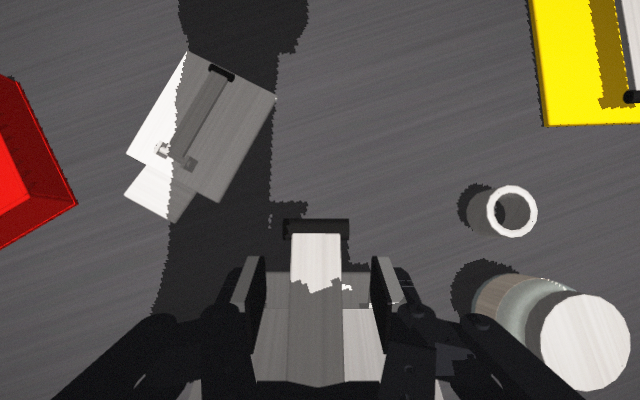

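Request:
{"api": "jog_arm", "payload": {"rows": [0,0,-20,0,0,0,0,0,-35,0,0,0,0,0,-40,0,0,0,0,0,-40,0,0,0,0,0,0,0,0,0]}}

```text
t: 9.3
eef_pos: [0.5441, -0.1713, 0.4008]
eef_rot: [-0.21, 0.16, 0.964, 0.034]
ft_force: [-0.0, -0.7, -0.3]
width: 0.0468
```

```bash
python3 hc.py; python3 -c "
from h import *
snap('wrist','w8');snap('top','t8');print(get_state()['eef_pos'])"
```

```text
hinge in tool [-63.2  -1.3 241.4] alpha 81.55 w 0.04678848153174804 F [-0.  -0.7 -0.3] T [-0.16 -0.44 -0.04]
[ 0.542788   -0.17045189  0.39790674]
```

View pics/w8.png

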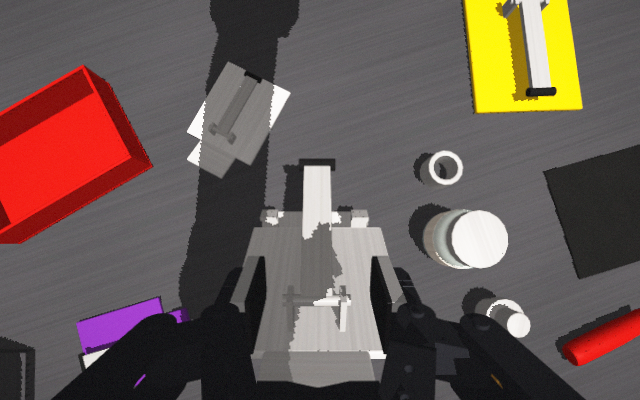

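```bash
python3 - <<'E'
from h import *
c=ld('w8');a=c['pixels'][140:400,220:420,::-1];a=cv2.resize(a,None,fx=3,fy=3,interpolation=cv2.INTER_CUBIC)
d=np.load('chart.npz');Rc,O=d['Rc'],d['O']
th=.593
pts=[[-.004,.065,.15],[-.004,-.065,.15],[-.004,.065,0],[-.004,-.065,0],[-.026,.0,.125],[-.026-.111*np.sin(th),0.015,.125-.111*np.cos(th)],[-.026-.111*np.sin(th),-0.015,.125-.111*np.cos(th)]]
pp=proj(c,[O+Rc@np.array(p) for p in pts]);print(pp.round(1))
for p in pp: cv2.circle(a,(int((p[0]+.5-220)*3),int((p[1]+.5-140)*3)),3,(0,0,255),-1)
cv2.imwrite('pics/w8z.png',a[:600]);cv2.imwrite('pics/w8z2.png',a[500:])
E
```

```text
[[412.8 352.7]
 [217.3 351.9]
 [379.2 232.3]
 [253.6 231.8]
 [315.3 301.2]
 [334.  168.4]
 [298.4 168.3]]
```

View pics/w8z.png

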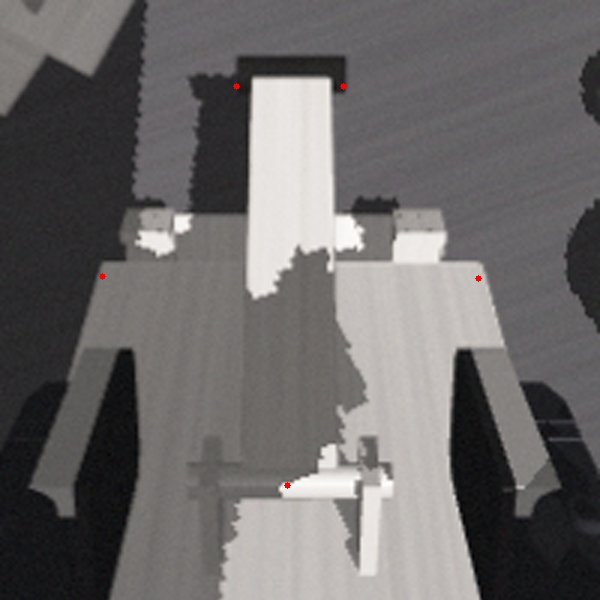

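View pics/w8z2.png

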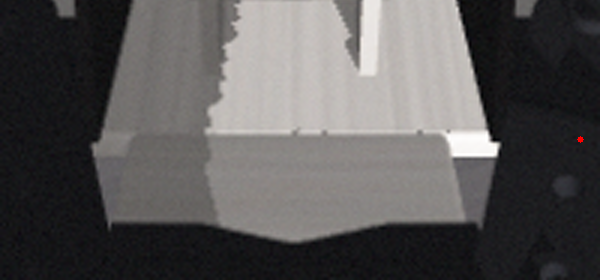

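```bash
python3 -c "
from h import *
c=snap('scene','s8')
d=np.load('chart.npz');Rc,O=d['Rc'],d['O']
for n in('s8','scene0'):
  b=ld(n)['pixels'][145:245,250:340,::-1];b=cv2.resize(b,None,fx=6,fy=6,interpolation=cv2.INTER_CUBIC)
  pts=[[-.004,.065,.15],[-.004,.065,0],[.004,.065,.15],[.004,.065,0],[-.0155,.035,.1925],[-.0077,.035,.1945]]
  pp=proj(c,[O+Rc@np.array(p) for p in pts]);print(pp.round(1))
  for p in pp: cv2.circle(b,(int((p[0]+.5-250)*6),int((p[1]+.5-145)*6)),2,(0,0,255),-1)
  cv2.imwrite('pics/%sz.png'%n,b)"
```

```text
[[293.6 201.2]
 [324.7 227.6]
 [290.8 204. ]
 [322.3 230. ]
 [279.7 180. ]
 [276.5 182.3]]
[[293.6 201.2]
 [324.7 227.6]
 [290.8 204. ]
 [322.3 230. ]
 [279.7 180. ]
 [276.5 182.3]]
```

View pics/s8z.png

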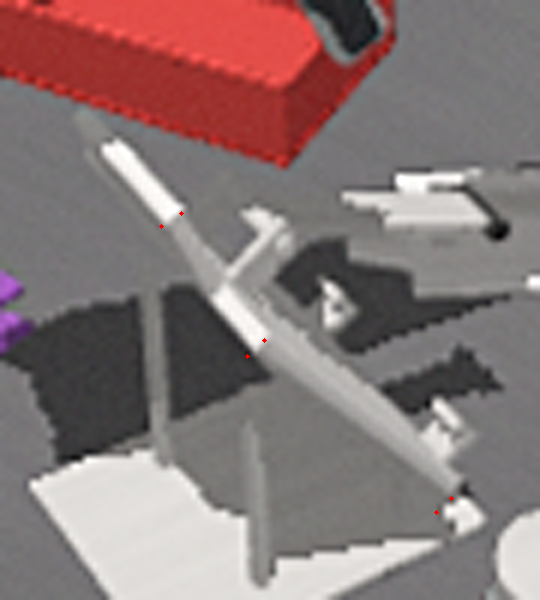

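View pics/scene0z.png

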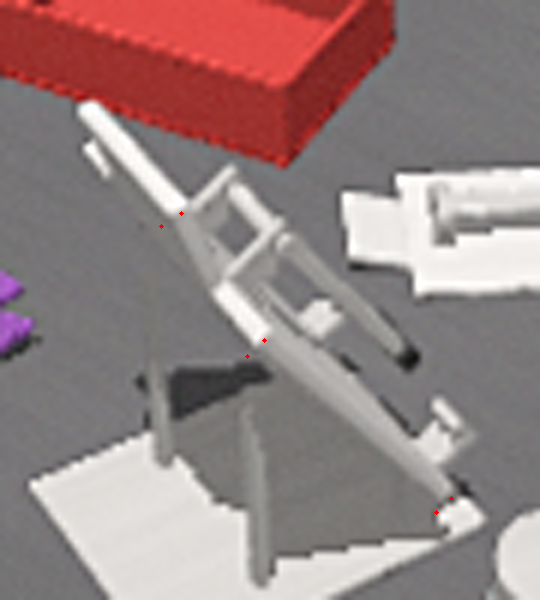

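```bash
cat >> ik.py <<'E'
def tabpose(Rc,O):
    td=np.array([-.259,0,.966]);td/=np.linalg.norm(td)
    z=-td;x=np.array([0,1.,0]);y=np.cross(z,x)
    A=Rc@np.stack([x,y,z],1);G=O+Rc@np.array([-.0075,0,.178])
    return G-A[:,2]*.155,A,G
def chartR(yaw,pitch): return R.from_euler('z',yaw,degrees=True).as_matrix()@R.from_euler('y',pitch,degrees=True).as_matrix()
E
python3 - <<'E'
from ik import *
d=np.load('chart.npz');Rc,O=d['Rc'],d['O']
P,A,G=tabpose(Rc,O);print(P,G,A.round(2).tolist())
q0=get_state()['joint_pos'];print(q0.round(2))
b=ik(P,A,np.r_[q0[:6],0.1]);print(b[1]*1e3,b[2],b[0].round(2))
delta(P-A[:,2]*.08,A,10)
c=ld('top0')
m=cv2.inRange(c['pixels'],(20,20,20),(48,48,48));
n,l,st,ce=cv2.connectedComponentsWithStats(m)
i=l[175,216];print(st[i]);cn=max(cv2.findContours((l==i).astype(np.uint8),0,2)[0],key=cv2.contourArea)
r=cv2.minAreaRect(cn);bx=cv2.boxPoints(r);W=np.array([onz(c,*p,.003) for p in bx]);print(r,W.round(4))
print('sides',[np.linalg.norm(W[i]-W[i-1]).round(4) for i in range(4)],'c',W.mean(0))
E
```

```text
[ 0.59030199 -0.18899929  0.33672258] [ 0.54504744 -0.17337842  0.18930137] [[0.33, 0.9, -0.29], [0.95, -0.31, 0.1], [0.0, -0.31, -0.95]]
[ 0.04  0.62  0.4   1.54 -0.19  1.47  1.72]
4.505134850601767e-06 9.995770160901652e-07 [ 0.06  0.73  0.37  1.47 -0.22  1.3   0.15]
t 9.45 total [-62.2  -2.3 -46.3] [-5.6 -5.5 90. ] F [ 0.3 -0.4  0.2] w 0.0469
[-6. -0. -5.] [-0.6 -0.5  9. ]
[-6.  1. -5.] [-0.6 -0.5  9. ]
[-6.  2. -4.] [-0.6 -0.5  9. ]
[-6.  3. -4.] [-0.6 -0.5  9. ]
[-5.  4. -4.] [-0.6 -0.5  9. ]
[-5.  5. -4.] [-0.6 -0.5  9. ]
[-4.  5. -4.] [-0.6 -0.5  9. ]
[-3.  6. -4.] [-0.6 -0.5  9. ]
[-2.  6. -4.] [-0.6 -0.5  9. ]
[-1.  7. -4.] [-0.6 -0.5  9. ]
[     0      0    640    400 253269]
((319.5, 199.5), (399.0, 639.0), 90.0) [[ 1.0853  0.9169  0.003 ]
 [ 1.098  -1.0278  0.003 ]
 [-0.0569 -0.9548  0.003 ]
 [-0.0861  0.8124  0.003 ]]
sides [np.float64(1.1761), np.float64(1.9447), np.float64(1.1572), np.float64(1.7675)] c [ 0.51008715 -0.06333909  0.003     ]
```

Request:
{"api": "jog_arm", "payload": {"rows": [-6,0,-6,-0.6,-0.5,9,-6,1,-5,-0.6,-0.5,9,-6,2,-4,-0.6,-0.5,9,-6,3,-4,-0.6,-0.5,9,-5,4,-4,-0.6,-0.5,9], "claw": 0}}

```text
t: 10.07
eef_pos: [0.5761, -0.1816, 0.3978]
eef_rot: [-0.194, 0.533, 0.823, -0.031]
ft_force: [-0.5, -0.7, -0.0]
width: 0.0427
```

Request:
{"api": "jog_arm", "payload": {"rows": [-5,5,-4,-0.6,-0.5,9,-4,5,-4,-0.6,-0.5,9,-3,6,-4,-0.6,-0.5,9,-2,6,-4,-0.6,-0.5,9,-1,7,-4,-0.6,-0.5,9]}}

```text
t: 10.7
eef_pos: [0.6102, -0.1947, 0.3955]
eef_rot: [-0.142, 0.818, 0.548, -0.1]
ft_force: [0.0, -0.5, 0.2]
width: 0.0431
```

```bash
python3 - <<'E'
from ik import *
d=np.load('chart.npz');Rc,O=d['Rc'],d['O']
P,A,G=tabpose(Rc,O)
delta(P-A[:,2]*.08,A,2)
c=ld('top0');g=c['pixels'].max(2)
m=(g<45).astype(np.uint8)[140:210,170:262]
n,l,st,ce=cv2.connectedComponentsWithStats(m,connectivity=4);i=l[35,46];print(st[i])
cn=max(cv2.findContours((l==i).astype(np.uint8),0,2)[0],key=cv2.contourArea)
r=cv2.minAreaRect(cn);bx=cv2.boxPoints(r)+[170,140];W=np.array([onz(c,*p,.003) for p in bx]);print(r,W.round(4))
print('sides',[np.linalg.norm(W[i]-W[i-1]).round(4) for i in range(4)],'c',W.mean(0))
c=snap('wrist','w9')
E
```

```text
t 10.7 total [ -1.   -2.  -17.6] [-2.  -0.6 -3.2] F [ 0.  -0.5  0.2] w 0.0431
[-1. -1. -9.] [-1.  -0.3 -1.6]
[-1. -1. -9.] [-1.  -0.3 -1.6]
[   0    0   92   70 6440]
((45.5, 34.5), (69.0, 91.0), 90.0) [[0.6476 0.357  0.003 ]
 [0.6495 0.0965 0.003 ]
 [0.4541 0.0913 0.003 ]
 [0.4509 0.3474 0.003 ]]
sides [np.float64(0.197), np.float64(0.2605), np.float64(0.1954), np.float64(0.2561)] c [0.55050477 0.22307781 0.003     ]
```

View pics/w9.png

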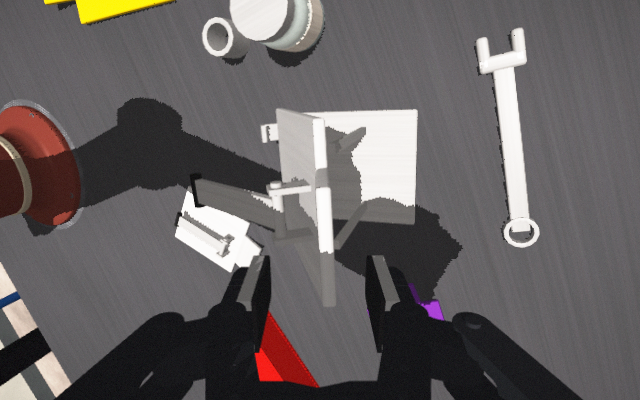

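The wrist view shows the tab (u≈325, v 188–305) between the open jaws (u 268–370). Descending.

Request:
{"api": "jog_arm", "payload": {"rows": [0,-1,15,-1,-0.3,-1.6,0,0,20,-1,-0.3,-1.6,0,0,15,0,0,0,0,0,0,0,0,0]}}

```text
t: 11.25
eef_pos: [0.5927, -0.1872, 0.3421]
eef_rot: [-0.131, 0.803, 0.574, -0.093]
ft_force: [0.9, -0.8, -0.4]
width: 0.0429
```

```bash
python3 - <<'E'
from ik import *
d=np.load('chart.npz');Rc,O=d['Rc'],d['O']
P,A,G=tabpose(Rc,O)
delta(P,A,2)
c=snap('wrist','w10')
a=ld('top0')['pixels'][140:210,170:262,::-1];cv2.imwrite('pics/mat.png',cv2.resize(a,None,fx=8,fy=8,interpolation=cv2.INTER_CUBIC))
print(a[30,40],a[30,3],a[3,40])
E
```

```text
t 11.25 total [-2.5  0.1  5.6] [-0.5 -0.   0.2] F [ 0.9 -0.8 -0.4] w 0.0429
[-1.  0.  3.] [-0.2 -0.   0.1]
[-1.  0.  3.] [-0.2 -0.   0.1]
[63 66 69] [121 122 124] [120 119 122]
```

View pics/w10.png

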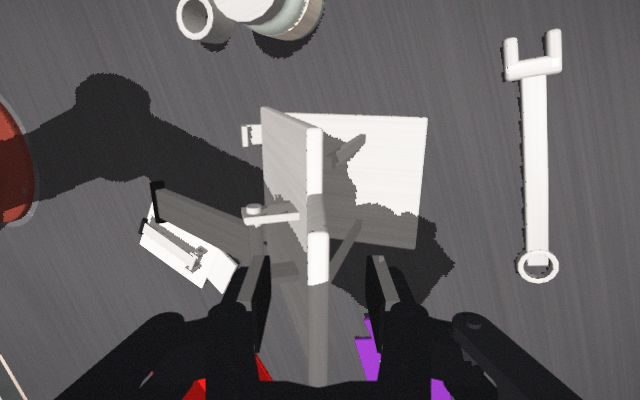

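View pics/mat.png

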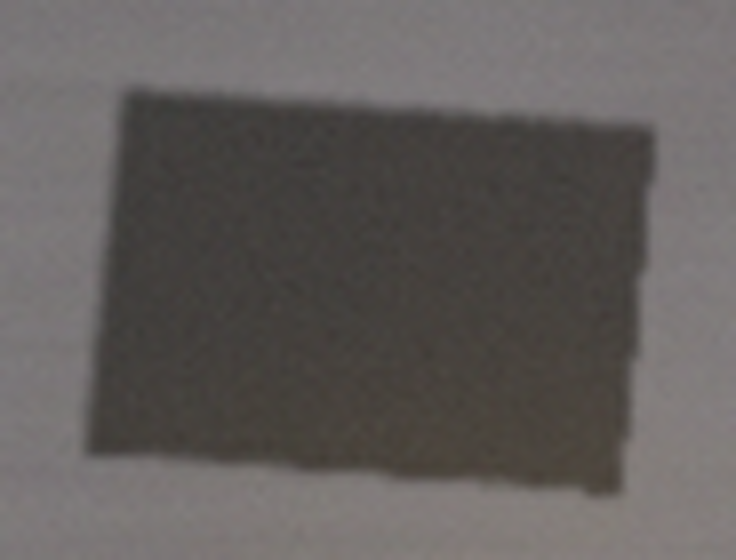

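Tab is centred (u≈318). Closing.

Request:
{"api": "jog_arm", "payload": {"rows": [-2,0,5,0,0,0,0,0,0,0,0,0]}}

```text
t: 11.55
eef_pos: [0.5911, -0.1895, 0.3388]
eef_rot: [-0.129, 0.803, 0.574, -0.092]
ft_force: [-0.3, -0.2, 0.5]
width: 0.0423
```

Request:
{"api": "jog_arm", "payload": {"rows": [0,0,0,0,0,0,0,0,0,0,0,0,0,0,0,0,0,0,0,0,0,0,0,0,0,0,0,0,0,0], "claw": -1, "grip_force": 90}}

```text
t: 12.18
eef_pos: [0.59, -0.1896, 0.3402]
eef_rot: [-0.131, 0.803, 0.574, -0.093]
ft_force: [-1.6, 0.8, 0.3]
width: 0.0065
```

```bash
python3 - <<'E'
from ik import *
d=np.load('chart.npz');Rc,O=d['Rc'],d['O']
P,A,G=tabpose(Rc,O)
delta(P,A,1)
c=ld('top0');g=c['pixels'].max(2)
m=(g<92).astype(np.uint8)[140:210,170:262]
n,l,st,ce=cv2.connectedComponentsWithStats(m,connectivity=4);i=l[35,46];print(st[i])
cn=max(cv2.findContours((l==i).astype(np.uint8),0,2)[0],key=cv2.contourArea)
q=cv2.undistortPoints(cn.astype(float)+[170,140],c['mtx'],c['dist_coeffs'],P=c['mtx']).astype(np.float32)
r=cv2.minAreaRect(q);bx=cv2.boxPoints(r)
c2=dict(c);c2['dist_coeffs']=np.zeros(5)
W=np.array([onz(c2,*p,.003) for p in bx]);print(r,W.round(4))
print('sides',[np.linalg.norm(W[i]-W[i-1]).round(4) for i in range(4)],'c',W.mean(0))
e=W[0]-W[1];f=W[1]-W[2];print([np.degrees(np.arctan2(v[1],v[0])) for v in (e,f)])
E
```

```text
t 12.18 total [0.6 1.2 3.3] [-0.5 -0.   0.1] F [-1.6  0.8  0.3] w 0.0065
[  11   11   71   51 3046]
((215.57568359375, 175.76483154296875), (68.24658966064453, 45.86609649658203), 4.511483669281006) [[0.4879 0.3193 0.003 ]
 [0.6176 0.3149 0.003 ]
 [0.6043 0.1221 0.003 ]
 [0.4751 0.1286 0.003 ]]
sides [np.float64(0.1912), np.float64(0.1298), np.float64(0.1932), np.float64(0.1293)] c [0.54620094 0.22123647 0.003     ]
[np.float64(178.03319027367607), np.float64(86.0509265664148)]
```

Gripped (6.5 mm reading for 8 mm tab; the 22 mm leg read about 1 mm low too). Mat: centre (0.546, 0.221), yaw ≈ −3°, 130×192, as expected. Lift along the slope.

Request:
{"api": "jog_arm", "payload": {"rows": [0,1.5,-6,0,0,0,0,3,-12,0,0,0,0,4,-15,0,0,0,0,4,-15,0,0,0]}}

```text
t: 12.68
eef_pos: [0.617, -0.1979, 0.3803]
eef_rot: [-0.133, 0.803, 0.574, -0.094]
ft_force: [-1.3, -0.0, -4.2]
width: 0.0064
```

```bash
python3 - <<'E'
from ik import *
s=get_state();print(s['width'],s['ft_force'],s['ft_torque'],s['eef_pos'])
snap('scene','s11');snap('wrist','w11')
b=ld('s11')['pixels'][110:250,220:380,::-1];b=cv2.resize(b,None,fx=5,fy=4.2,interpolation=cv2.INTER_CUBIC);cv2.imwrite('pics/s11z.png',b[:599])
E
```

```text
0.006440897662209276 [-1.33488671 -0.03101075 -4.16607436] [-0.12816271 -0.19194184 -0.03794069] [ 0.61696205 -0.19792522  0.38028593]
```

View pics/s11z.png

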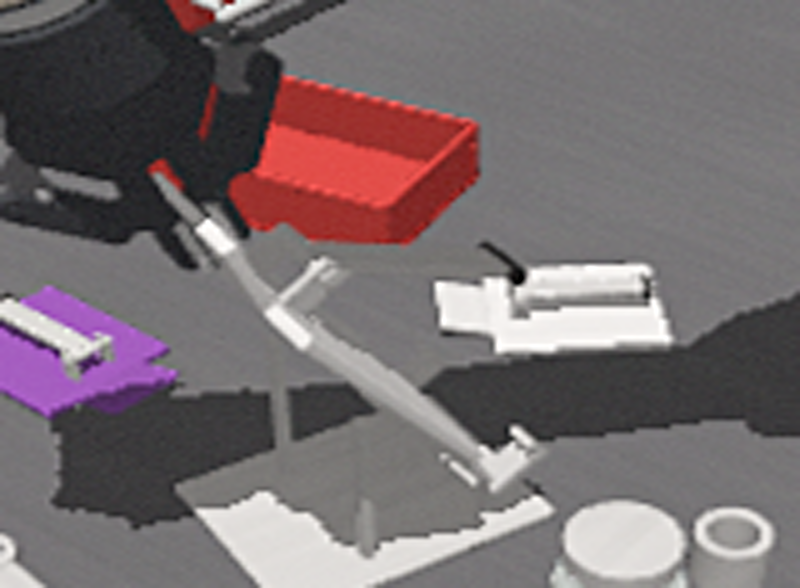

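```bash
python3 - <<'E'
from ik import *
q=get_state()['joint_pos'];print(q.round(2))
Rt=chartR(-3,-18);Ot=np.array([.5934,.2187,.0042])
P,A,G=tabpose(Rt,Ot);print('place',P,G)
for h in(.1,.05,0.02,0):
    b=ik(P+[0,0,h],A,q if h==.1 else qq);qq=b[0];print(h,b[1]*1e3,b[2],qq.round(2))
np.savez('place.npz',P=P,A=A)
# midpoint
s=get_state();print(s['eef_pos'])
delta(P+[0,0,.1],A)
E
```

```text
[-0.12  0.83  0.84  1.34 -0.49  1.53  0.4 ]
place [0.44702366 0.22637126 0.30115124] [0.53134721 0.22195205 0.17117043]
0.1 6.681708716081532e-05 1.2448122091249672e-05 [-1.35  0.53  1.11  2.04 -0.7   0.37  0.11]
0.05 2.691710992769824e-05 6.083934753931326e-06 [-1.21  0.55  0.9   2.1  -0.78  0.21  0.18]
0.02 2.2036058573445248e-05 5.302098984486901e-06 [-1.1   0.56  0.74  2.13 -0.82  0.1   0.2 ]
0 1.6691700698664354e-05 4.1611975633865806e-06 [-1.02  0.57  0.62  2.15 -0.83  0.02  0.21]
[ 0.61717219 -0.19830772  0.38158915]
t 12.78 total [ 346.7 -289.1   77.1] [-51.2   2.  -16.3] F [-1.4  1.6 -0.5] w 0.0074
```

```bash
python3 - <<'E'
from ik import *
d=np.load('place.npz')
s=get_state();A=q2R(s['eef_rot']);p=s['eef_pos']
print('up100 in tool',(A.T@np.array([0,0,100])).round(1))
B=d['A'];T=d['P']+[0.006,0,.12];p1=p+[0,0,.1]
mid=np.array([.53,.03,.5]);rv=R.from_matrix(A.T@B).as_rotvec();n=12
from scipy.interpolate import CubicSpline
# quadratic-ish path
path=CubicSpline([0,.5,1],[p1,mid,T]);print(rv*57.3/n)
for i in range(n):
    Ai=A@R.from_rotvec(rv*i/n).as_matrix();print((Ai.T@(path((i+1)/n)-path(i/n))*1e3).round(0),path((i+1)/n).round(3))
E
```

```text
up100 in tool [  0.2 -31.9 -94.8]
[-4.2698471   0.16484175 -1.36152026]
[ 33. -29.  -1.] [ 0.602 -0.158  0.491]
[ 33. -27.  -0.] [ 0.587 -0.119  0.499]
[ 33. -25.   1.] [ 0.572 -0.08   0.503]
[ 33. -24.   1.] [ 0.558 -0.043  0.505]
[ 32. -22.   2.] [ 0.544 -0.006  0.504]
[ 32. -21.   4.] [0.53 0.03 0.5 ]
[ 32. -21.   5.] [0.516 0.065 0.494]
[ 31. -20.   6.] [0.503 0.099 0.485]
[ 31. -20.   7.] [0.49  0.132 0.473]
[ 30. -21.   9.] [0.478 0.164 0.458]
[ 30. -21.  10.] [0.465 0.196 0.441]
[ 29. -22.  11.] [0.453 0.226 0.421]
```

Request:
{"api": "jog_arm", "payload": {"rows": [0,-8,-24,0,0,0,0,-8,-24,0,0,0,0,-8,-24,0,0,0,0,-8,-24,0,0,0]}}

```text
t: 13.28
eef_pos: [0.6197, -0.198, 0.4816]
eef_rot: [-0.129, 0.802, 0.575, -0.092]
ft_force: [-0.1, 0.4, -4.3]
width: 0.0066
```

Request:
{"api": "jog_arm", "payload": {"rows": [33,-29,-1,-4.3,0.2,-1.4,33,-27,0,-4.3,0.2,-1.4,33,-25,1,-4.3,0.2,-1.4,33,-24,1,-4.3,0.2,-1.4]}}

```text
t: 13.78
eef_pos: [0.5601, -0.0429, 0.5041]
eef_rot: [-0.005, 0.785, 0.619, 0.012]
ft_force: [0.5, 0.9, -2.7]
width: 0.0069
```

```bash
cat > tr.py <<'E'
import sys
from ik import *
d=np.load('place.npz');s=get_state();print(s['joint_pos'].round(2),s['eef_pos'].round(3))
dx,dy,dz,n=map(float,sys.argv[1:5])
delta(d['P']+[dx,dy,dz],d['A'],int(n))
E
python3 tr.py .006 0 .12 8
```

```text
[-0.52  0.52  0.94  1.55 -0.45  1.3   0.24] [ 0.56  -0.043  0.504]
t 13.78 total [ 234.6 -167.6   88. ] [-32.4   1.6 -10.6] F [ 0.5  0.9 -2.7] w 0.0069
[ 29. -21.  11.] [-4.   0.2 -1.3]
[ 30. -21.  10.] [-4.   0.2 -1.3]
[ 30. -21.   8.] [-4.   0.2 -1.3]
[ 31. -21.   7.] [-4.   0.2 -1.3]
[ 31. -20.   6.] [-4.   0.2 -1.3]
[ 32. -20.   4.] [-4.   0.2 -1.3]
[ 32. -20.   3.] [-4.   0.2 -1.3]
[ 32. -19.   2.] [-4.   0.2 -1.3]
```

Request:
{"api": "jog_arm", "payload": {"rows": [29,-21,8,-4,0.2,-1.3,30,-21,8,-4,0.2,-1.3,30,-21,8,-4,0.2,-1.3,31,-21,7,-4,0.2,-1.3]}}

```text
t: 14.28
eef_pos: [0.5035, 0.096, 0.4665]
eef_rot: [0.104, 0.747, 0.647, 0.109]
ft_force: [-0.5, 0.3, -3.5]
width: 0.0067
```

```bash
python3 tr.py .006 0 .12 4
```

```text
[-0.94  0.41  0.99  1.84 -0.44  0.8   0.08] [0.503 0.096 0.466]
t 14.28 total [120.7 -79.5  26.3] [-15.6   0.7  -5.2] F [-0.5  0.3 -3.5] w 0.0067
[ 30. -20.   7.] [-3.9  0.2 -1.3]
[ 31. -20.   5.] [-3.9  0.2 -1.3]
[ 31. -19.   4.] [-3.9  0.2 -1.3]
[ 31. -19.   3.] [-3.9  0.2 -1.3]
```

Request:
{"api": "jog_arm", "payload": {"rows": [30,-20,6,-3.9,0.2,-1.3,31,-20,5,-3.9,0.2,-1.3,31,-19,4,-3.9,0.2,-1.3,31,-19,3,-3.9,0.2,-1.3,0,0,0,0,0,0]}}

```text
t: 14.9
eef_pos: [0.4453, 0.2339, 0.4172]
eef_rot: [0.203, 0.692, 0.665, 0.197]
ft_force: [1.2, -0.2, -4.9]
width: 0.0069
```

```bash
python3 tr.py .006 0 .05 3; python3 -c "
from h import *
snap('scene','s12');snap('wrist','w12');snap('top','t12')"
```

```text
[-1.33  0.47  1.05  2.02 -0.44  0.37 -0.11] [0.445 0.234 0.417]
t 14.9 total [ -7.4 -29.   59.9] [-0.2 -0.5  0.6] F [ 1.2 -0.2 -4.9] w 0.0069
[ -2. -10.  20.] [-0.1 -0.2  0.2]
[ -2. -10.  20.] [-0.1 -0.2  0.2]
[ -2. -10.  20.] [-0.1 -0.2  0.2]
```

View pics/s12.png

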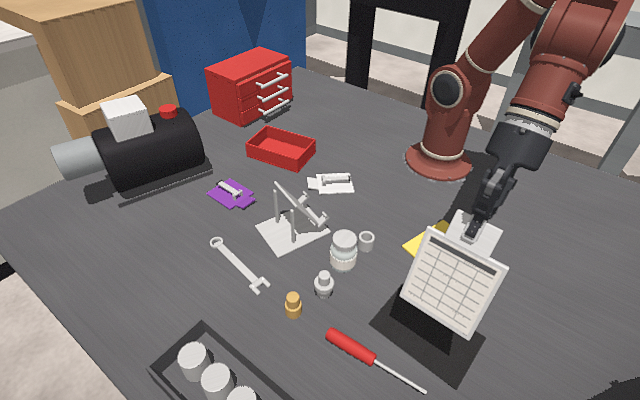

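View pics/w12.png

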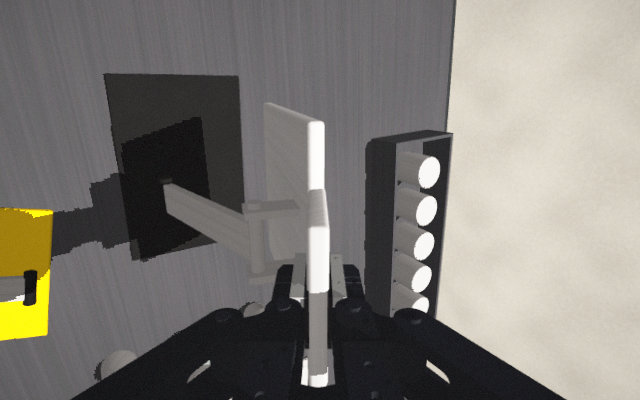

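View pics/t12.png

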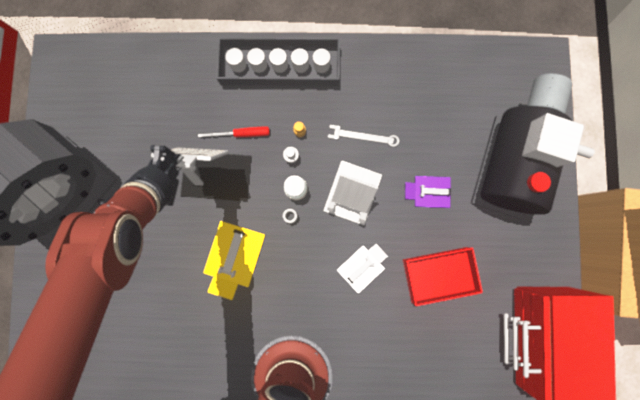

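Chart hangs, face to the far side, leg open toward the robot. I'll verify its in-hand pose from the face corners in the scene view.

```bash
cat > held.py <<'E'
import sys
from ik import *
def chart_from_tool():
    s=get_state();A=q2R(s['eef_rot']);p=s['eef_pos']
    _,A0,_=tabpose(np.eye(3),np.zeros(3));Rc=A@A0.T
    P0,_,_=tabpose(Rc,np.zeros(3));return Rc,p-P0
F=sys.argv[1]
c=ld(F);Rc,O=chart_from_tool();e=R.from_matrix(Rc).as_euler('ZYX',degrees=True)
print('tool says O',O.round(4),'yaw,pitch,roll',e.round(2))
pts=np.array([[.004,.065,.15],[.004,-.065,.15],[.004,.065,0],[.004,-.065,0]])
pp=proj(c,[O+Rc@q for q in pts]);print(pp.round(1))
u0,v0=int(pp[:,0].min())-25,int(pp[:,1].min())-25
b=c['pixels'][v0:v0+140,u0:u0+150,::-1];b=cv2.resize(b,None,fx=4.2,fy=4.2,interpolation=cv2.INTER_CUBIC)
for q in pp: cv2.circle(b,(int((q[0]+.5-u0)*4.2),int((q[1]+.5-v0)*4.2)),2,(0,0,255),-1)
cv2.imwrite('pics/'+F+'h.png',b);print('off',u0,v0)
E
python3 held.py s12
```

```text
tool says O [0.5952 0.223  0.1232] yaw,pitch,roll [ -2.87 -18.16   0.24]
[[504.2 266.4]
 [422.5 223. ]
 [463.8 340. ]
 [393.9 294.1]]
off 368 198
```

View pics/s12h.png

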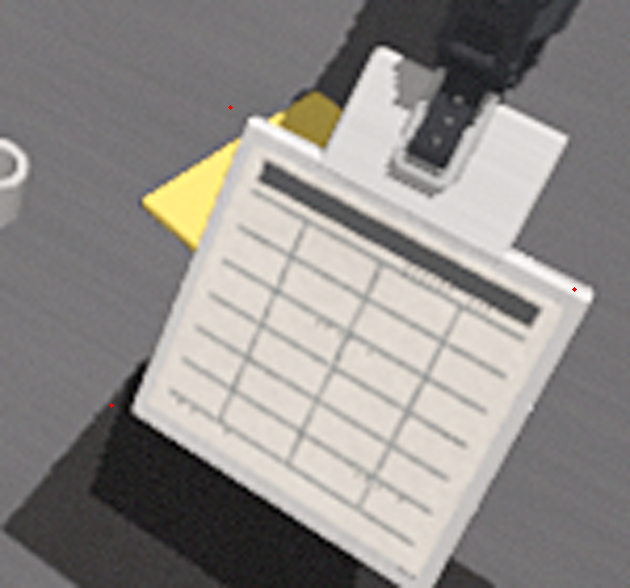

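```bash
cat >> held.py <<'E'
if len(sys.argv)>2:
    obs=np.array(eval(sys.argv[2]),float)  # zoom coords tl order as pts
    obs=(obs+.5)/4.2-.5+[u0,v0]
    ok,rv,tv=cv2.solvePnP(pts,obs,c['mtx'],c['dist_coeffs'],flags=cv2.SOLVEPNP_IPPE) if 0 else (0,0,0)
    f=lambda x:(proj(c,[x[:3]+R.from_rotvec(x[3:]).as_matrix()@q for q in pts])-obs).ravel()
    s=least_squares(f,np.r_[O,R.from_matrix(Rc).as_rotvec()]);e=R.from_rotvec(s.x[3:]).as_euler('ZYX',degrees=True)
    print('img O',s.x[:3].round(4),'ypr',e.round(2),'res',abs(s.fun).max().round(2))
    f=lambda x:(proj(c,[x[:3]+Rc@q for q in pts])-obs).ravel()
    s=least_squares(f,O);print('img, tool rot: O',s.x.round(4),abs(s.fun).max().round(2))
E
sed -i 's/v0+140/v0+155/' held.py
python3 -c "
from h import *
snap('scene','s13');snap('top','t13')"
python3 held.py s13
```

```text
tool says O [0.596  0.2223 0.1238] yaw,pitch,roll [ -2.99 -18.22   0.29]
[[503.6 266.2]
 [421.9 222.8]
 [463.2 340. ]
 [393.4 293.9]]
off 368 197
```

View pics/s13h.png

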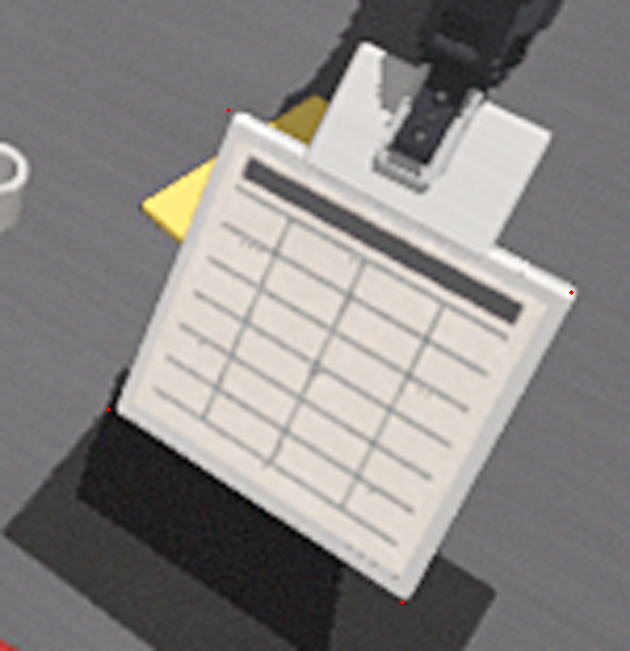

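```bash
python3 held.py s13 "[(570,299),(231,123),(403,603),(118,411)]"; python3 tr.py .006 0 .03 4
```

```text
tool says O [0.596  0.2223 0.1238] yaw,pitch,roll [ -2.99 -18.22   0.29]
[[503.6 266.2]
 [421.9 222.8]
 [463.2 340. ]
 [393.4 293.9]]
off 368 197
img O [0.5871 0.2234 0.1118] ypr [ -3.12 -17.58   0.45] res 0.42
img, tool rot: O [0.5866 0.223  0.1104] 0.67
[-1.33  0.47  1.06  2.02 -0.44  0.36 -0.11] [0.448 0.228 0.42 ]
t 15.15 total [ -2.2 -44.9  77.1] [ 0.2 -0.3 -0.1] F [-0.2 -0.4 -3.8] w 0.007
[ -1. -11.  19.] [ 0.1 -0.1 -0. ]
[ -1. -11.  19.] [ 0.1 -0.1 -0. ]
[ -0. -11.  19.] [ 0.1 -0.1 -0. ]
[ -0. -11.  19.] [ 0.1 -0.1 -0. ]
```

Request:
{"api": "jog_arm", "payload": {"rows": [-1,-11,19,0,-0.1,0,-1,-11,19,0,0,0,0,-11,19,0,0,0,0,-9,16,0,0,0,0,0,0,0,0,0]}}

```text
t: 15.78
eef_pos: [0.4576, 0.2203, 0.3375]
eef_rot: [0.208, 0.699, 0.654, 0.2]
ft_force: [-0.3, 0.1, -4.2]
width: 0.0068
```

Request:
{"api": "jog_arm", "payload": {"rows": [0,0,0,0,0,0]}}

```text
t: 15.9
eef_pos: [0.4586, 0.2195, 0.3385]
eef_rot: [0.209, 0.7, 0.653, 0.201]
ft_force: [-0.0, -0.6, -3.9]
width: 0.0069
```

```bash
python3 tr.py .006 0 .01 2; python3 -c "
from h import *
snap('scene','s14');snap('top','t14');snap('wrist','w14')
b=ld('t14')['pixels'][130:215,150:270,::-1];b=cv2.resize(b,None,fx=6.5,fy=6.5,interpolation=cv2.INTER_CUBIC);cv2.imwrite('pics/t14z.png',b)"; python3 held.py s14
```

```text
[-1.09  0.54  0.76  2.11 -0.56  0.12 -0.03] [0.459 0.219 0.339]
t 15.9 total [  6.3 -20.2  19.5] [ 0.6  0.  -0.9] F [-0.  -0.6 -3.9] w 0.0069
[  3. -10.  10.] [ 0.3  0.  -0.5]
[  3. -10.  10.] [ 0.3  0.  -0.5]
tool says O [0.6076 0.213  0.043 ] yaw,pitch,roll [ -3.87 -18.61   0.52]
[[477.7 300.4]
 [405.4 256.6]
 [442.8 365.4]
 [380.1 319.7]]
off 355 231
```

View pics/s14h.png

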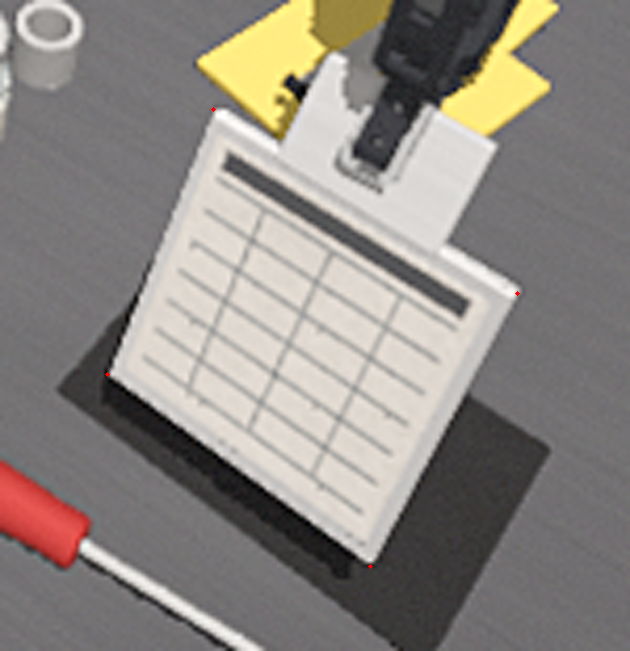

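View pics/t14z.png

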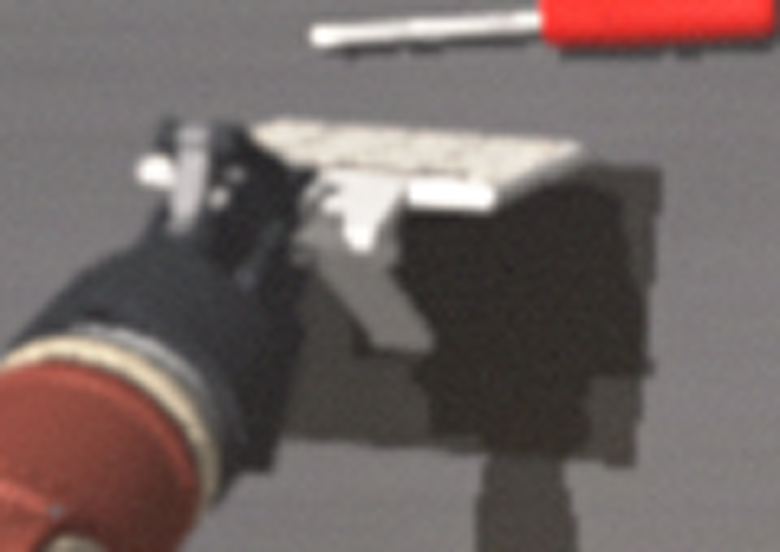

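View pics/w14.png

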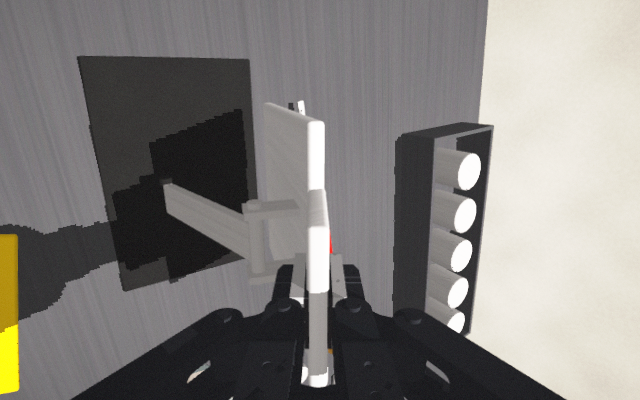

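```bash
python3 tr.py .004 0 .025 1
```

```text
[-1.09  0.54  0.76  2.11 -0.56  0.12 -0.03] [0.458 0.22  0.338]
t 16.05 total [  5.7 -12.9   6.1] [ 0.6 -0.  -0.9] F [-0.2  1.  -3.6] w 0.0067
```

Request:
{"api": "jog_arm", "payload": {"rows": [3,-7,3,0.3,0,-0.5,3,-6,3,0.3,0,-0.4,0,0,0,0,0,0]}}

```text
t: 16.42
eef_pos: [0.45, 0.228, 0.3258]
eef_rot: [0.206, 0.694, 0.661, 0.196]
ft_force: [0.2, 0.1, -4.1]
width: 0.0067
```

```bash
python3 tr.py .004 0 .01 1
```

```text
[-1.1   0.55  0.73  2.13 -0.57  0.1  -0.03] [0.45  0.228 0.326]
t 16.43 total [-1.6 -7.1 12.9] [-0.  -0.1  0.2] F [ 0.2  0.1 -4.1] w 0.0067
```

Request:
{"api": "jog_arm", "payload": {"rows": [-0.5,-4,6,0,0,0,-0.5,-4,6,0,0,0.2,0,0,0,0,0,0]}}

```text
t: 16.8
eef_pos: [0.4498, 0.2271, 0.3103]
eef_rot: [0.205, 0.695, 0.66, 0.196]
ft_force: [-1.1, -0.4, -3.8]
width: 0.0065
```

```bash
python3 tr.py .004 0 0 1
```

```text
[-1.05  0.56  0.67  2.15 -0.58  0.05 -0.02] [0.45  0.227 0.31 ]
t 16.8 total [-0.6 -3.9  8.3] [-0.  -0.1 -0. ] F [-1.1 -0.4 -3.8] w 0.0065
```

Request:
{"api": "jog_arm", "payload": {"rows": [0,-2,4,0,0,0,0,0,0,0,0,0]}}

```text
t: 17.05
eef_pos: [0.4506, 0.2268, 0.3056]
eef_rot: [0.206, 0.696, 0.66, 0.196]
ft_force: [0.4, 0.4, -2.7]
width: 0.0066
```

```bash
python3 tr.py .004 0 0 1;python3 -c "
from h import *
snap('scene','s15')"; python3 held.py s15
```

```text
[-1.04  0.57  0.65  2.15 -0.59  0.03 -0.02] [0.451 0.227 0.306]
t 17.05 total [-0.4 -2.1  3.9] [ 0.  -0.1 -0.1] F [ 0.4  0.4 -2.7] w 0.0066
tool says O [0.5975 0.2197 0.009 ] yaw,pitch,roll [ -3.03 -18.05   0.12]
[[478.  310.5]
 [407.9 267.6]
 [444.5 371.6]
 [383.4 327.4]]
off 358 242
```

View pics/s15h.png

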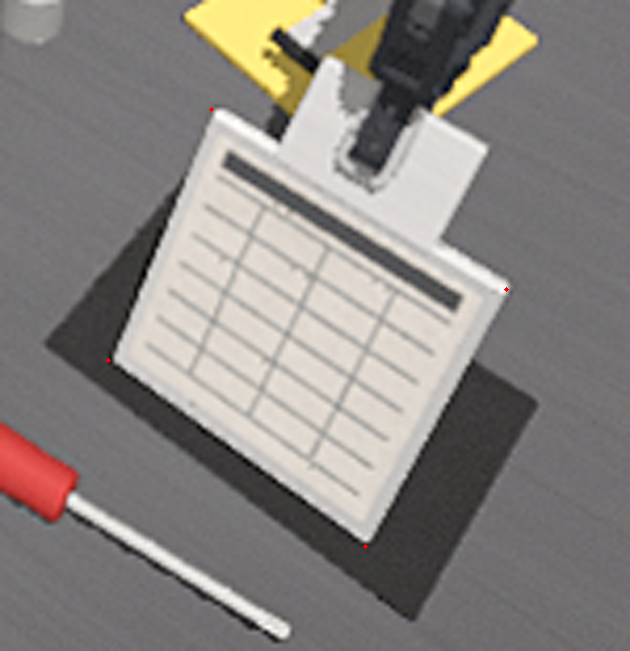

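```bash
python3 - <<'E'
from h import *
c=ld('s15');z=lambda a,b:((a+.5)/4.2-.5+358,(b+.5)/4.2-.5+242)
for n,p,h in (('mat far -y',(45,345),.003),('mat far +y',(413,621),.003),('mat near +y',(538,403),.003),('b -y',(117,362),.005),('b +y',(367,543),.005),('b -y',(117,362),.010),('b +y',(367,543),.010)): print(n,onz(c,*z(*p),h).round(4))
E
```

```text
mat far -y [0.6058 0.1255 0.003 ]
mat far +y [0.6172 0.313  0.003 ]
mat near +y [0.4893 0.3213 0.003 ]
b -y [0.5934 0.1573 0.005 ]
b +y [0.5999 0.2847 0.005 ]
b -y [0.5962 0.1582 0.01  ]
b +y [0.6027 0.2846 0.01  ]
```

Request:
{"api": "jog_arm", "payload": {"rows": [0,-1,1.5,0,0,0,0,0,0,0,0,0]}}

```text
t: 17.35
eef_pos: [0.4509, 0.2268, 0.3042]
eef_rot: [0.206, 0.695, 0.66, 0.197]
ft_force: [0.6, -0.1, -4.3]
width: 0.0068
```

Request:
{"api": "jog_arm", "payload": {"rows": [0,-1,1.5,0,0,0,0,0,0,0,0,0]}}

```text
t: 17.6
eef_pos: [0.4516, 0.2269, 0.303]
eef_rot: [0.207, 0.695, 0.659, 0.198]
ft_force: [0.2, 0.3, -3.4]
width: 0.0067
```

```bash
python3 tr.py .004 0 0 1
```

```text
[-1.03  0.57  0.63  2.15 -0.61  0.02 -0.  ] [0.452 0.227 0.303]
t 17.6 total [-0.5 -1.5  1.3] [ 0.3 -0.2 -0.1] F [ 0.2  0.3 -3.4] w 0.0067
```

Request:
{"api": "jog_arm", "payload": {"rows": [0,-0.8,2,0,0,0,0,0,0,0,0,0]}}

```text
t: 17.85
eef_pos: [0.4533, 0.2268, 0.3021]
eef_rot: [0.208, 0.695, 0.659, 0.199]
ft_force: [0.8, -0.4, -2.9]
width: 0.0069
```

Request:
{"api": "jog_arm", "payload": {"rows": [0,-0.8,2,0,0,0,0,0,0,0,0,0]}}

```text
t: 18.1
eef_pos: [0.4544, 0.2266, 0.3016]
eef_rot: [0.208, 0.695, 0.658, 0.2]
ft_force: [-0.4, -0.5, -3.6]
width: 0.0071
```

```bash
python3 tr.py .004 0 0 1;python3 -c "
from h import *
snap('scene','s16')"; python3 held.py s16
```

```text
[-1.02  0.58  0.63  2.15 -0.99  0.01  0.38] [0.454 0.227 0.302]
t 18.1 total [-0.4 -3.  -1.5] [ 0.6 -0.2 -0.2] F [-0.4 -0.5 -3.6] w 0.0071
tool says O [0.6038 0.2199 0.0062] yaw,pitch,roll [ -3.12 -18.59   0.25]
[[476.3 313.8]
 [406.3 270.6]
 [442.8 375.2]
 [381.7 330.6]]
off 356 245
```

Request:
{"api": "jog_arm", "payload": {"rows": [4,2,-5,0.3,0,0,6,-3,0,0.3,0,0,2,-1,0,0,0,0,0,0,0,0,0,0]}}

```text
t: 18.65
eef_pos: [0.4492, 0.2398, 0.3031]
eef_rot: [0.203, 0.696, 0.66, 0.195]
ft_force: [0.7, 0.2, -2.7]
width: 0.0069
```

```bash
python3 tr.py .004 0.012 0 1
```

```text
[-1.1   0.6   0.72  2.14 -0.99  0.07  0.35] [0.449 0.24  0.303]
t 18.65 total [-1.3  0.5  2.7] [-0.3 -0.2 -0.1] F [ 0.7  0.2 -2.7] w 0.0069
```

Request:
{"api": "jog_arm", "payload": {"rows": [0,-0.5,1.8,0,0,0,0,0,0,0,0,0]}}

```text
t: 18.9
eef_pos: [0.4501, 0.2395, 0.3033]
eef_rot: [0.203, 0.696, 0.66, 0.197]
ft_force: [-0.1, 0.5, -3.0]
width: 0.0073
```

Request:
{"api": "jog_arm", "payload": {"rows": [0,-0.5,1.2,-0.1,0,0,0,0,0,0,0,0]}}

```text
t: 19.15
eef_pos: [0.4507, 0.2397, 0.3024]
eef_rot: [0.204, 0.696, 0.659, 0.199]
ft_force: [-0.6, -0.1, -2.8]
width: 0.0068
```

```bash
python3 tr.py .004 0.012 0 1;python3 -c "
from h import *
snap('scene','s17')"; python3 held.py s17
```

```text
[-1.08  0.6   0.69  2.14 -1.    0.06  0.36] [0.451 0.24  0.302]
t 19.15 total [-1.3 -0.3  1.3] [ 0.1 -0.4 -0.2] F [-0.6 -0.1 -2.8] w 0.0068
tool says O [0.5976 0.2342 0.0056] yaw,pitch,roll [ -3.08 -18.09   0.43]
[[485.9 316.3]
 [414.5 272.9]
 [451.7 377.6]
 [389.6 332.7]]
off 364 247
```

View pics/s17h.png

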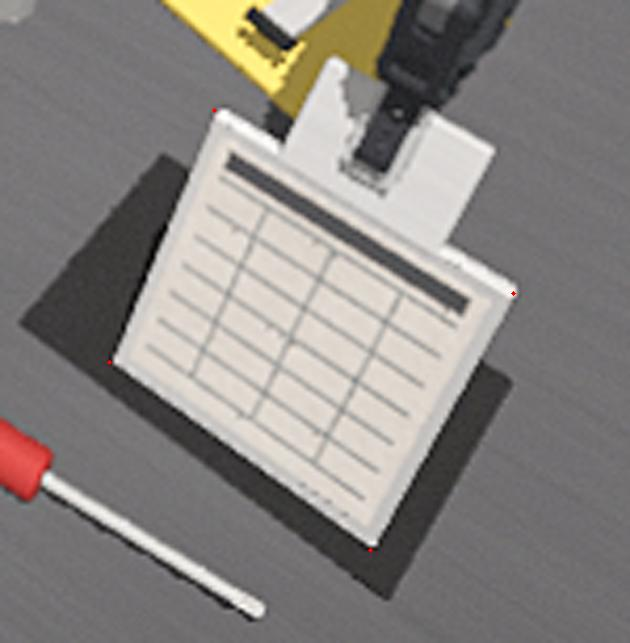

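Request:
{"api": "jog_arm", "payload": {"rows": [0,-0.8,1.6,0,-0.4,0,0,0,0,0,0,0]}}

```text
t: 19.45
eef_pos: [0.4516, 0.2411, 0.302]
eef_rot: [0.206, 0.696, 0.659, 0.199]
ft_force: [-0.9, 0.8, -4.3]
width: 0.007
```

Request:
{"api": "jog_arm", "payload": {"rows": [0,-0.8,1.6,0,0,0,0,0,0,0,0,0]}}

```text
t: 19.7
eef_pos: [0.4523, 0.2412, 0.3016]
eef_rot: [0.207, 0.695, 0.658, 0.2]
ft_force: [0.2, 0.3, -4.1]
width: 0.0067
```

```bash
python3 tr.py .004 0.012 0 1
```

```text
[-1.08  0.6   0.69  2.13 -1.01  0.05  0.37] [0.452 0.241 0.302]
t 19.7 total [-2.9 -1.1 -0.3] [ 0.4 -0.3 -0.2] F [ 0.2  0.3 -4.1] w 0.0067
```

Request:
{"api": "jog_arm", "payload": {"rows": [-1,-1.7,2.6,0.5,-0.3,0,0,0,0,0,0,0]}}

```text
t: 19.95
eef_pos: [0.4541, 0.2418, 0.3017]
eef_rot: [0.207, 0.696, 0.658, 0.2]
ft_force: [0.0, -0.9, -4.0]
width: 0.0071
```

Request:
{"api": "jog_arm", "payload": {"rows": [-1,-1.7,2.6,0.3,0,0,0,0,0,0,0,0]}}

```text
t: 20.2
eef_pos: [0.4556, 0.2418, 0.3014]
eef_rot: [0.206, 0.695, 0.658, 0.203]
ft_force: [0.3, 0.0, -3.1]
width: 0.0068
```

```bash
python3 tr.py .004 0.012 0 1; python3 held.py s17 | head -1; python3 -c "
from h import *
print(get_state()['ft_torque'])"
```

```text
[-1.07  0.6   0.68  2.13 -1.01  0.04  0.37] [0.456 0.242 0.301]
t 20.2 total [-3.7 -3.8 -2.2] [ 0.6 -0.6 -0.3] F [ 0.3  0.  -3.1] w 0.0068
tool says O [0.6052 0.2374 0.006 ] yaw,pitch,roll [ -3.14 -18.59   0.66]
[-0.05653174  1.03163734 -0.00918563]
```

```bash
cat > tp.py <<'E'
import sys
from ik import *
y,p,ox,oy,oz,n=map(float,sys.argv[1:7])
s=get_state();print(s['joint_pos'].round(2),s['eef_pos'].round(4))
_,A0,_=tabpose(np.eye(3),np.zeros(3));Rc=q2R(s['eef_rot'])@A0.T;P0,_,_=tabpose(Rc,np.zeros(3))
print('O',(s['eef_pos']-P0).round(4),'ypr',R.from_matrix(Rc).as_euler('ZYX',degrees=True).round(2))
P,A,_=tabpose(chartR(y,p),np.array([ox,oy,oz]));delta(P,A,int(n))
b=ik(P,A,s['joint_pos']);print('ik',round(b[1]*1e3,2),b[0].round(2))
E
python3 tp.py -3 -16 .597 .234 .010 2; python3 tp.py -3 -16 .597 .234 .004 2
```

```text
[-1.07  0.6   0.68  2.13 -1.01  0.04  0.37] [0.4556 0.2418 0.3014]
O [0.6052 0.2374 0.006 ] ypr [ -3.14 -18.59   0.66]
t 20.2 total [-0.3 10.4 -5.7] [ 2.6 -0.6 -0.3] F [ 0.3  0.  -3.1] w 0.0068
[-0.  5. -3.] [ 1.3 -0.3 -0.1]
[-0.  5. -3.] [ 1.3 -0.3 -0.1]
ik 0.0 [-1.14  0.62  0.81  2.08 -0.95  0.19  0.31]
[-1.07  0.6   0.68  2.13 -1.01  0.04  0.37] [0.4556 0.2418 0.3014]
O [0.6052 0.2374 0.006 ] ypr [ -3.14 -18.59   0.66]
t 20.2 total [-0.4  7.1 -0.7] [ 2.6 -0.6 -0.3] F [ 0.3  0.  -3.1] w 0.0068
[-0.  4. -0.] [ 1.3 -0.3 -0.1]
[-0.  4. -0.] [ 1.3 -0.3 -0.1]
ik 0.0 [-1.12  0.62  0.78  2.08 -0.97  0.17  0.33]
```

Request:
{"api": "jog_arm", "payload": {"rows": [-1,5,-3,1.3,-0.3,0,0,5,-3,1.3,-0.3,0,0,0,0,0,0,0]}}

```text
t: 20.58
eef_pos: [0.4594, 0.2392, 0.3087]
eef_rot: [0.192, 0.702, 0.662, 0.179]
ft_force: [-0.1, 0.3, -4.1]
width: 0.0068
```

```bash
python3 tp.py -3 -16.5 .597 .234 .004 2
```

```text
[-1.14  0.63  0.83  2.1  -0.98  0.2   0.35] [0.4594 0.2392 0.3087]
O [0.5925 0.2304 0.0056] ypr [ -3.33 -15.48  -0.19]
t 20.57 total [ 2.  -3.   2.9] [-1.   0.4 -0.2] F [-0.1  0.3 -4.1] w 0.0068
[ 1. -2.  1.] [-0.5  0.2 -0.1]
[ 1. -2.  1.] [-0.5  0.2 -0.1]
ik 0.0 [-1.12  0.62  0.77  2.09 -1.01  0.16  0.36]
```

Request:
{"api": "jog_arm", "payload": {"rows": [0.5,-0.7,1.6,-0.5,0.1,0,0,0,0,0,0,0]}}

```text
t: 20.82
eef_pos: [0.4588, 0.2382, 0.3073]
eef_rot: [0.195, 0.702, 0.661, 0.183]
ft_force: [-0.1, 0.1, -3.8]
width: 0.0069
```

Request:
{"api": "jog_arm", "payload": {"rows": [0.5,-0.7,1.6,-0.2,0,0,0,0,0,0,0,0]}}

```text
t: 21.08
eef_pos: [0.4587, 0.2376, 0.3069]
eef_rot: [0.195, 0.702, 0.66, 0.185]
ft_force: [-0.4, 0.4, -3.5]
width: 0.007
```

```bash
python3 tp.py -3 -16.5 .597 .234 .004 1
```

```text
[-1.12  0.62  0.79  2.11 -1.    0.16  0.36] [0.4587 0.2376 0.3069]
O [0.5957 0.2297 0.0055] ypr [ -3.54 -16.22   0.1 ]
t 21.07 total [ 3.6 -1.6  1.6] [-0.3  0.2 -0.5] F [-0.4  0.4 -3.5] w 0.007
ik 0.0 [-1.12  0.62  0.77  2.09 -1.01  0.16  0.36]
```

Request:
{"api": "jog_arm", "payload": {"rows": [1.5,-1.3,2.6,0,0.2,-0.2,0,0,0,0,0,0]}}

```text
t: 21.32
eef_pos: [0.4597, 0.2372, 0.3063]
eef_rot: [0.196, 0.701, 0.659, 0.188]
ft_force: [0.4, -1.8, -4.2]
width: 0.0067
```

Request:
{"api": "jog_arm", "payload": {"rows": [1,-1.3,2.6,0,0,-0.2,0,0,0,0,0,0]}}

```text
t: 21.58
eef_pos: [0.4609, 0.2376, 0.3054]
eef_rot: [0.198, 0.7, 0.66, 0.19]
ft_force: [0.2, -0.8, -3.8]
width: 0.0065
```

```bash
python3 tp.py -3 -16.5 .597 .234 .004 1; python3 -c "
from h import *
print(get_state()['ft_torque'])"
```

```text
[-1.1   0.62  0.76  2.11 -1.01  0.13  0.38] [0.4609 0.2376 0.3054]
O [0.6015 0.2311 0.0057] ypr [ -3.38 -16.89   0.31]
t 21.57 total [ 3.5 -2.6 -0.8] [ 0.4 -0.1 -0.4] F [ 0.2 -0.8 -3.8] w 0.0065
ik 0.0 [-1.12  0.62  0.77  2.09 -1.01  0.16  0.36]
[0.05454686 1.04487837 0.01385048]
```

Request:
{"api": "jog_arm", "payload": {"rows": [2,-1,3,1,0,-0.3,0,0,0,0,0,0]}}

```text
t: 21.82
eef_pos: [0.4645, 0.2385, 0.3061]
eef_rot: [0.196, 0.699, 0.661, 0.189]
ft_force: [-0.2, -0.3, -4.8]
width: 0.0066
```

```bash
python3 tp.py -3 -16.5 .597 .234 .004 1; python3 -c "
from h import *
print(get_state()['ft_torque']);c=snap('scene','s18');snap('top','t18')
b=c['pixels'][240:400,350:510,::-1];cv2.imwrite('pics/s18z.png',cv2.resize(b,None,fx=3.7,fy=3.7,interpolation=cv2.INTER_CUBIC))"
```

```text
[-1.1   0.63  0.77  2.1  -1.    0.15  0.37] [0.4645 0.2385 0.3061]
O [0.6037 0.232  0.0057] ypr [ -3.27 -16.6    0.26]
t 21.82 total [ 2.4 -6.1 -2.1] [ 0.1 -0.1 -0.3] F [-0.2 -0.3 -4.8] w 0.0066
ik 0.0 [-1.12  0.62  0.77  2.09 -1.01  0.16  0.36]
[ 0.09223002  1.13685284 -0.03034053]
```

View pics/s18z.png

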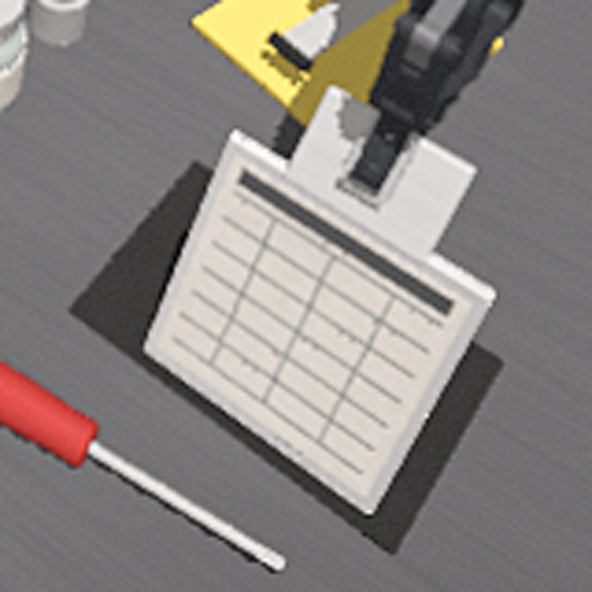

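Request:
{"api": "jog_arm", "payload": {"rows": [2,-8,-1,0.3,0,-0.2]}}

```text
t: 22.05
eef_pos: [0.4598, 0.2404, 0.3039]
eef_rot: [0.2, 0.699, 0.661, 0.189]
ft_force: [3.6, -2.7, 5.3]
width: 0.0063
```

```bash
python3 tp.py -3 -16.5 .597 .234 .003 1; python3 -c "
from h import *
capture('top');capture('top')"; python3 tp.py -3 -16.5 .597 .234 .003 1
```

```text
[-1.11  0.62  0.77  2.11 -1.01  0.13  0.37] [0.4598 0.2404 0.3039]
O [0.6007 0.2326 0.0043] ypr [-3.210e+00 -1.695e+01  1.000e-02]
t 22.05 total [ 0.8 -1.3 -0.6] [ 0.4  0.1 -0.2] F [ 3.6 -2.7  5.3] w 0.0063
ik 0.0 [-1.12  0.62  0.76  2.09 -1.01  0.15  0.36]
[-1.11  0.62  0.77  2.11 -1.01  0.13  0.37] [0.4597 0.2405 0.304 ]
O [0.6007 0.2327 0.0045] ypr [ -3.21 -16.96   0.03]
t 22.15 total [ 0.7 -1.3 -0.4] [ 0.5  0.1 -0.2] F [ 3.8 -2.8  3.5] w 0.0068
ik 0.0 [-1.12  0.62  0.76  2.09 -1.01  0.15  0.36]
```

Contact (Fz +3.5 to +5 N up). Check the position on the mat.

```bash
python3 -c "
from h import *
c=snap('scene','s19');snap('wrist','w19')
b=c['pixels'][240:400,350:510,::-1];cv2.imwrite('pics/s19z.png',cv2.resize(b,None,fx=3.7,fy=3.7,interpolation=cv2.INTER_CUBIC))"
```

```text
(no output)
```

View pics/s19z.png

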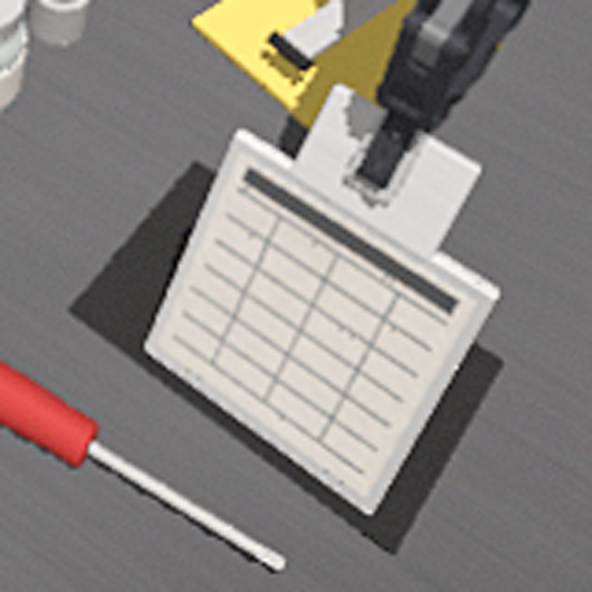

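View pics/w19.png

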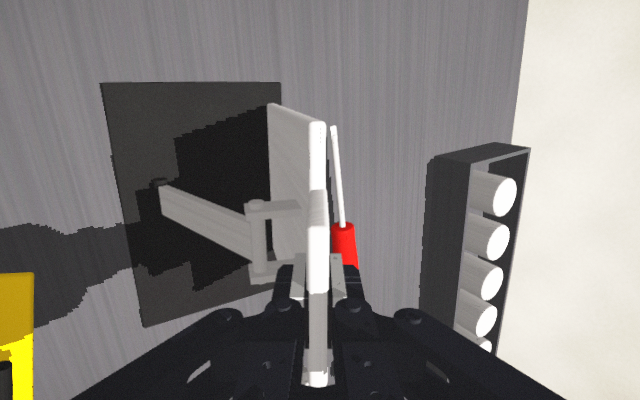

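```bash
python3 - <<'E'
from h import *
c=ld('s19');z=lambda a,b:((a+.5)/3.7-.5+350,(b+.5)/3.7-.5+240)
for n,p,h in (('mat far -y',(70,312),.003),('mat far +y',(395,552),.003),('mat near +y',(502,360),.003),('mat near -y',(195,162),.003),('b -y',(147,350),.0055),('b +y',(372,515),.0055)): print(n,onz(c,*z(*p),h).round(4))
w=ld('w19')
print('foot z.008',onz(w,155,183,.008).round(4),onz(w,161,183,.008).round(4))
for p in((103,83),(145,326),(281,83)): print('mat',onz(w,*p,.003).round(4))
E
```

```text
mat far -y [0.6059 0.1261 0.003 ]
mat far +y [0.6157 0.3132 0.003 ]
mat near +y [0.4884 0.3202 0.003 ]
mat near -y [0.4781 0.1333 0.003 ]
b -y [0.6007 0.1701 0.0055]
b +y [0.6076 0.2977 0.0055]
foot z.008 [0.5069 0.2509 0.008 ] [0.5109 0.2501 0.008 ]
mat [0.4887 0.3213 0.003 ]
mat [0.4768 0.1345 0.003 ]
mat [0.6165 0.3129 0.003 ]
```

Edges: about 7 mm inside the far mat border and the foot about 20 mm inside the near one. All on the mat; releasing.

Request:
{"api": "jog_arm", "payload": {"rows": [0,0,0,0,0,0], "grip_force": 20}}

```text
t: 22.38
eef_pos: [0.4603, 0.2403, 0.3043]
eef_rot: [0.2, 0.699, 0.66, 0.189]
ft_force: [3.4, -0.7, 0.3]
width: 0.0073
```

```bash
python3 tp.py -3 -16.5 .597 .234 .003 1
```

```text
[-1.11  0.62  0.77  2.11 -1.01  0.13  0.37] [0.4603 0.2403 0.3043]
O [0.6012 0.2327 0.0047] ypr [ -3.24 -16.95   0.06]
t 22.38 total [ 0.9 -1.9 -0.5] [ 0.5  0.1 -0.2] F [ 3.4 -0.7  0.3] w 0.0073
ik 0.0 [-1.12  0.62  0.76  2.09 -1.01  0.15  0.36]
```

Request:
{"api": "jog_arm", "payload": {"rows": [0,0,0,0,0,0,0,0,0,0,0,0], "claw": -0.5}}

```text
t: 22.62
eef_pos: [0.4565, 0.2419, 0.3011]
eef_rot: [0.194, 0.698, 0.664, 0.185]
ft_force: [-1.0, -0.6, -0.6]
width: 0.0209
```

```bash
python3 tp.py -3 -18 .601 .2327 .0042 1; python3 -c "
from h import *
c=snap('scene','s20');snap('wrist','w20')
b=c['pixels'][240:400,350:510,::-1];cv2.imwrite('pics/s20z.png',cv2.resize(b,None,fx=3.7,fy=3.7,interpolation=cv2.INTER_CUBIC))"
```

```text
[-1.11  0.63  0.76  2.11 -1.01  0.14  0.37] [0.4565 0.2419 0.3011]
O [ 0.5927  0.2355 -0.0007] ypr [ -2.93 -16.05   0.1 ]
t 22.62 total [-1.6 -1.5 -1. ] [-1.9 -0.1  0. ] F [-1.  -0.6 -0.6] w 0.0209
ik 0.0 [-1.09  0.6   0.7   2.11 -1.03  0.08  0.38]
```

View pics/s20z.png

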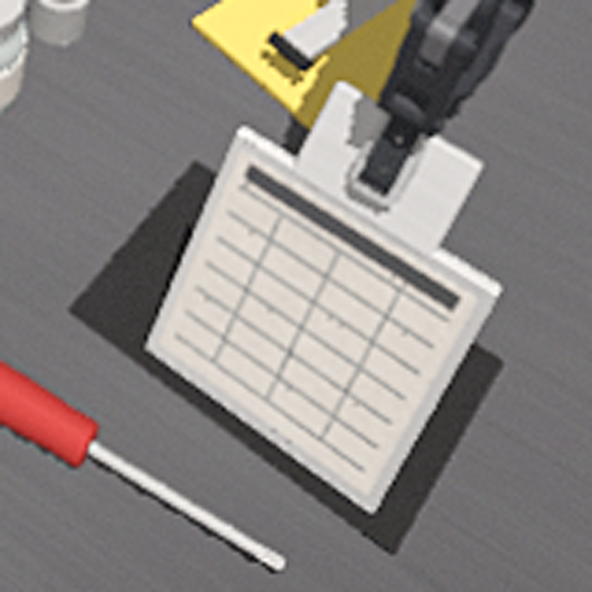

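View pics/w20.png

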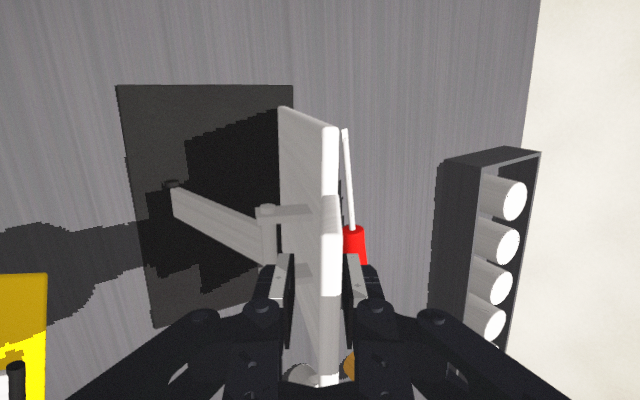

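Request:
{"api": "jog_arm", "payload": {"rows": [0,1,0,0,0,0,0,0,0,0,0,0], "claw": 0.1}}

```text
t: 22.98
eef_pos: [0.4568, 0.2422, 0.3011]
eef_rot: [0.193, 0.698, 0.664, 0.185]
ft_force: [-1.2, 0.5, 0.5]
width: 0.0471
```

```bash
python3 tp.py -3 -18 .601 .2327 .0042 1; python3 -c "
from h import *
snap('wrist','w21')"
```

```text
[-1.11  0.63  0.76  2.11 -1.01  0.14  0.37] [0.4568 0.2422 0.3011]
O [ 0.5926  0.2358 -0.0008] ypr [ -2.87 -15.97   0.08]
t 22.98 total [-1.9 -1.8 -1.1] [-2.  -0.1  0.1] F [-1.2  0.5  0.5] w 0.0471
ik 0.0 [-1.09  0.6   0.7   2.11 -1.03  0.08  0.38]
```

View pics/w21.png

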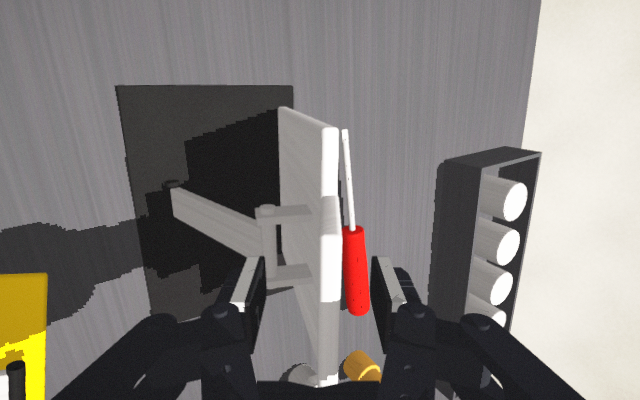

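Request:
{"api": "jog_arm", "payload": {"rows": [0,0,-15,0,0,0,0,0,-20,0,0,0,0,0,-25,0,0,0]}}

```text
t: 23.4
eef_pos: [0.4255, 0.243, 0.3528]
eef_rot: [0.192, 0.699, 0.664, 0.183]
ft_force: [0.0, 0.7, -0.4]
width: 0.0469
```

```bash
python3 -c "
from h import *
s=get_state();print(s['eef_pos'],s['ft_force']);snap('wrist','w22')"
```

```text
[0.42546517 0.24299408 0.3527939 ] [ 0.03313987  0.67015143 -0.35274376]
```

View pics/w22.png

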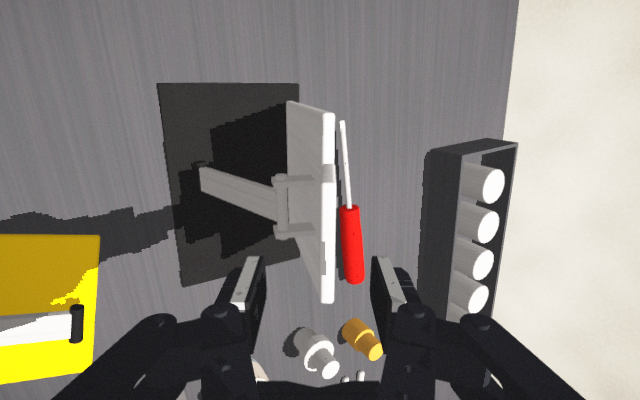

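Request:
{"api": "jog_arm", "payload": {"rows": [0,0,-30,0,0,0,0,10,-30,0,0,0,0,10,-30,0,0,0,-20,0,-20,0,0,0]}}

```text
t: 23.95
eef_pos: [0.3832, 0.2275, 0.46]
eef_rot: [0.193, 0.697, 0.666, 0.182]
ft_force: [-1.0, -1.1, -0.3]
width: 0.047
```

```bash
python3 -c "
from h import *
s=get_state();print(s['eef_pos'],s['ft_force']);snap('wrist','w23');c=snap('scene','s23');snap('top','t23')
b=c['pixels'][220:400,330:530,::-1];cv2.imwrite('pics/s23z.png',cv2.resize(b,None,fx=3.3,fy=3.3,interpolation=cv2.INTER_CUBIC))"
```

```text
[0.38319313 0.22754531 0.46004888] [-1.0015965  -1.07659232 -0.32164191]
```

View pics/w23.png

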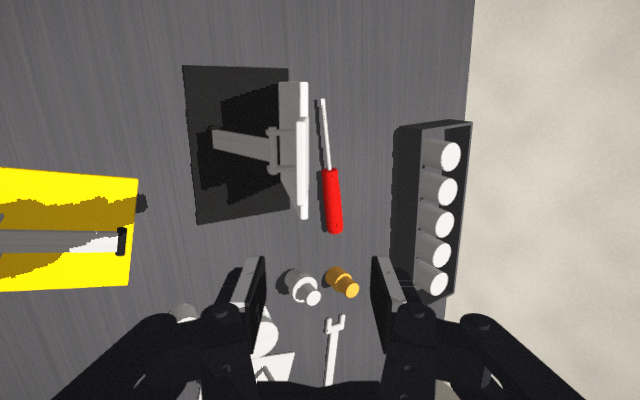

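View pics/s23z.png

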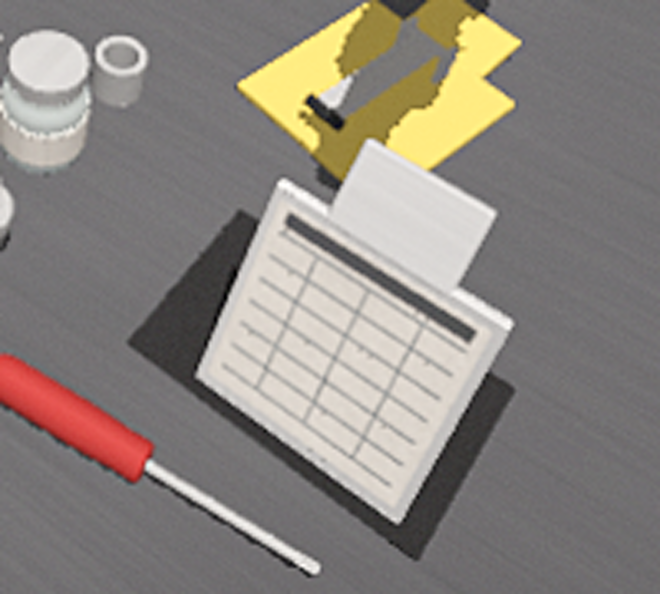

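View pics/t23.png

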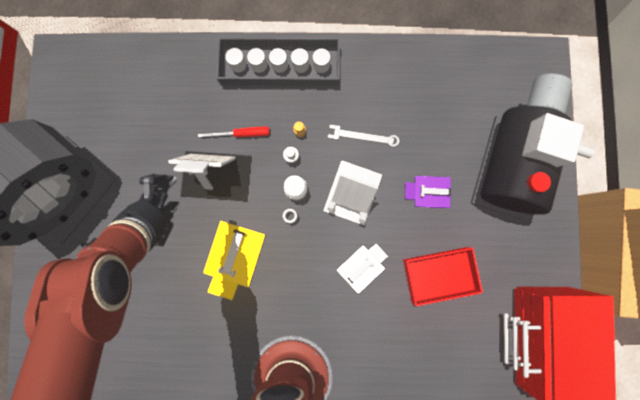

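```bash
python3 - <<'E'
from ik import *
c=ld('s23');z=lambda a,b:((a+.5)/3.3-.5+330,(b+.5)/3.3-.5+220)
obs=np.array([z(508,329),z(281,193),z(400,523),z(198,377)])
pts=np.array([[.004,.065,.15],[.004,-.065,.15],[.004,.065,0],[.004,-.065,0]])
f=lambda x:(proj(c,[np.r_[x[:2],.0042]+chartR(x[2],x[3])@q for q in pts])-obs).ravel()
s=least_squares(f,[.6,.233,-3,-18],x_scale=[.01,.01,1,1]);print(s.x.round(4),abs(s.fun).max().round(2))
for n,p in(('far-',(129,342)),('far+',(417,558))): print(n,onz(c,*z(*p),.003).round(4))
O=np.r_[s.x[:2],.0042];Rc=chartR(s.x[2],s.x[3])
for th in(.593,.5): print('foot',th,O+Rc@np.array([-.026-.111*np.sin(th),0,.125-.111*np.cos(th)]),proj(ld('w23'),[O+Rc@np.array([-.026-.111*np.sin(th),y,.125-.111*np.cos(th)]) for y in(.015,-.015)]).round(1).tolist())
b=ld('w23')['pixels'][50:230,170:330,::-1];cv2.imwrite('pics/w23z.png',cv2.resize(b,None,fx=3.3,fy=3.3,interpolation=cv2.INTER_CUBIC))
E
```

```text
[  0.5989   0.2349  -2.6107 -15.3303] 2.1
far- [0.6044 0.1256 0.003 ]
far+ [0.6159 0.3126 0.003 ]
foot 0.593 [0.50537012 0.23914492 0.01270452] [[210.0, 125.8], [212.4, 151.5]]
foot 0.5 [0.51528025 0.23869305 0.00986328] [[217.8, 125.0], [220.0, 150.2]]
```

View pics/w23z.png

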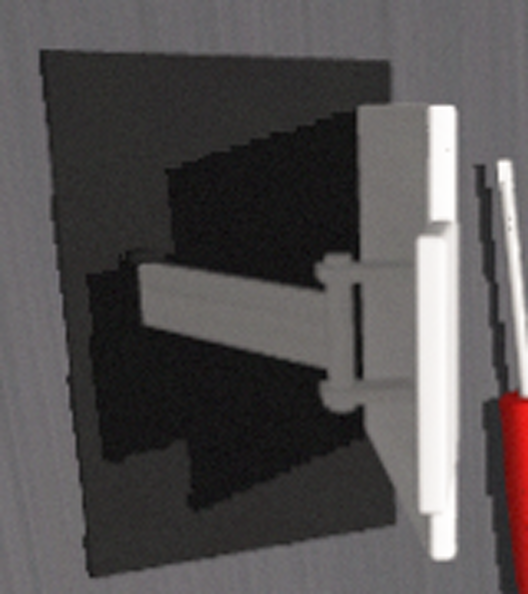

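```bash
python3 - <<'E'
from ik import *
c=snap('scene','s24')
pts=np.array([[.004,.065,.15],[.004,-.065,.15],[.004,.065,0],[.004,-.065,0]])
b=c['pixels'][220:400,330:530,::-1]
for p,nm in((-18,(0,0,255)),(-15.3,(0,255,0))):
    pp=proj(c,[np.array([.5995,.2345,.0042])+chartR(-2.8,p)@q for q in pts])
    b=b if b.shape[0]>300 else cv2.resize(b,None,fx=3.3,fy=3.3,interpolation=cv2.INTER_CUBIC)
    for q in pp: cv2.circle(b,(int((q[0]+.5-330)*3.3),int((q[1]+.5-220)*3.3)),2,nm,-1)
cv2.imwrite('pics/s24z.png',b)
E
```

```text
(no output)
```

View pics/s24z.png

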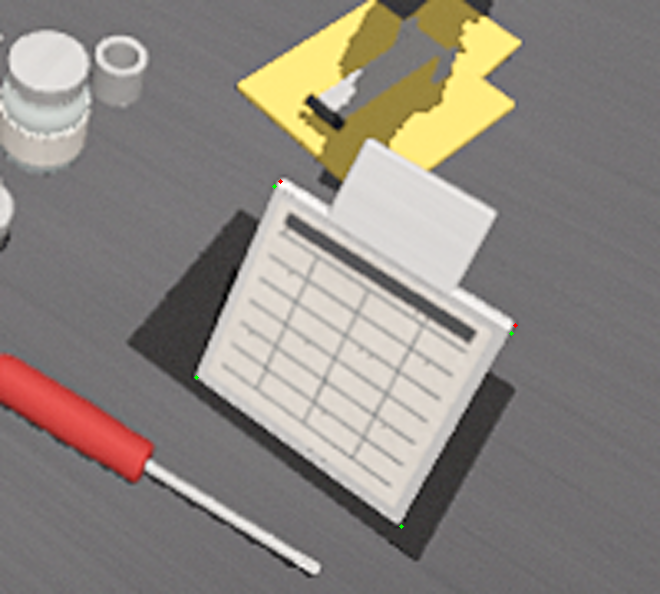

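```bash
python3 -c "
from h import *
a,b=ld('s23')['pixels'].astype(int),ld('s24')['pixels'].astype(int)
print('moved px',(abs(a-b).max(2)[250:390,370:500]>60).sum(), get_state()['ft_force'])
print(sign_off())"
```

```text
moved px 49 [ 0.09862178 -0.3005973  -0.91704897]
the job is handed in; nothing more can be done
None
```

The chart now stands by itself on the mat, on its lower edge and open leg, with the printed face to the far side and the leg towards the robot. I handed it in at about 24 s.

I pinched the leg and swung it until the chart's lower edge just began to lift, so the leg was at its stop. Then I lifted the chart by the tab, carried it to the mat, lowered it until the wrist sensor showed contact, and released it. At release its foot was about 2 mm above the mat, so it tipped back that last bit.

**What the last checks showed:**
- **Position:** the lower edge is about 7 mm inside the mat's far border and the foot about 20 mm inside the near one. The yaw is about −3°, which matches the mat.
- **Leg:** the foot's position fits the leg being fully open.
- **Surroundings:** no bystander looked moved in the final pictures. The gripper was clear and the wrist force was about zero.

**What disagreed or was weak:**
- **Lean:** a fit to the face corners in the last picture gave about 15° instead of 18°, with 2-pixel errors. That view barely separates the two angles, so I did not treat it as a fault.
- **Stillness:** between two pictures taken moments apart, 49 pixels around the chart changed. I took this as image noise and did not look into it further.
- **Placing:** joint 6 ran to its lower limit (0.01 rad) while lowering. I therefore set the chart down about 12 mm left of the mat's middle, with the edge touching first at about 17° lean.

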